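# Unpack the travel stack and lock the parts boxes together

### The arm

A 7-joint arm with a two-finger parallel gripper is mounted at the origin on the work surface. World frame = base frame: x ahead of the robot, y to its left, z up, the work surface at z = 0. Lengths are in mm, angles in rad, forces in N, time in s.
With the tool pointing down it reaches from about 350 to 900 mm from the base axis. Payload 19.9 kg.
Tool frame: the origin (TCP) lies where the fingers leave the gripper's body, on its centre line; the fingertips stand 73 mm ahead of it and the grasp point (between the pads) lies 54 mm ahead of it (r.tip_reach is the distance from the TCP to the fingertips, in mm); x points along the fingers, z is the direction in which the jaws open and shut, and the axes are right-handed (so a half turn about x gives the same grasp; the last joint's range is limited). The gripper opens to 85 mm and grips with 20 to 120 N. Pads are 22 mm wide; open, the fingers measure 114 mm over their backs; the gripper's body (76 mm by 85 mm) begins 54 mm behind the grasp point. The pads swing forward as they close: fully open they stand 13 mm farther back than shut.
Start: joints at [-0.042, 0.417, -0.01, 1.614, 0.005, 1.111, -0.053], TCP at [624.987, 0.006, 303.86] pointing down, gripper open.
Joint ranges: [-2.81, 2.81], [-0.39, 2.02], [-1.27, 1.25], [0.06, 2.57], [-1.19, 4.33], [0.19, 2], [-2.82, 2.82]. Speed limits (rad/s): [1.89, 1.89, 2.39, 2.39, 3.01, 3.01, 3.01].

### API

Orientations are given as [roll, pitch, yaw] about the fixed x, y, z axes, in that order (R = Rz(yaw) Ry(pitch) Rx(roll)).
In Python, from rig import r gives the robot as it stands.
- The arm moves only by the shell command python3 -m crank 'ROWS' [FORCE]. ROWS is JSON, a list of rows, each a list of 7 numbers: the shift along the tool's x, y, z in cm, then the turn, a rotation vector about the tool's x, y, z in rad, then the gripper's target within -1 to 1 (fully open at 1, half-way at 0, shut at -1). In form: [[dx, dy, dz, ax, ay, az, grip], ...]. A call has 1 to 20 rows; each row is the pose to reach, as a shift and turn from the pose measured when the call began, along the tool's axes at that moment; what a row does not reach only later rows make up. A row lasts 1/12 s, in which the tool goes at most 41.7 mm and 7.16 degrees, less where a joint would pass 70% of its speed; a pose out of reach is approached as far as the arm can. A call with a gripper value outside its range is refused whole. The fingers move at their own pace and stop on an object; FORCE is the grip in N (left out, the last holds). Time passes only in rows, so rows that repeat a pose let the fingers close. It gives the time, the measured TCP pose, the force and the opening at its end, in the units of the state.
- r.read_state(): the state, without advancing time (a new reading comes with each control period).
- r.capture(name): name is "scene" or "side" or "wrist"; returns the picture (480x640x3 uint8, red, green, blue); there is no depth.
- r.calibration(name): a dict with "mtx" (3x3 intrinsics, pixels), "k1" (the pictures are not rectified: a ray, as slopes to the right and down, at radius r is drawn at 1 + k1 r^2 times it, then the intrinsics apply), "cam_to_world" (4x4, takes a point from camera to world coordinates); the wrist camera has in their place "mount" (4x4, takes a point from camera to tool coordinates, whose origin is the TCP and whose axes are the tool frame's). Camera axes: x right, y down, z forward; pixel columns grow to the right and rows downward; lengths in mm; the calibration is good to about 2 mm. A picture is of the moment at which its call begins: read the wrist's pose just before it. calibration takes no time and is no camera call.
- r.hand_in(): hands the job in, once; it reports no verdict.
The state is a dict: "t": time; "joints": joint angles; "joint_vel": joint speeds; "joint_torque": joint torques, N m; "tcp_pos": TCP position; "tool_rot": TCP orientation; "ft_force": force on the tool from outside, world axes, zero at the start; "torque": the same for the moment, N m; "gripper_width": opening from 0.0 (shut) to 1.0 (fully open).
Only numpy, scipy, OpenCV 4.12 (cv2) and the standard library are available. Lean on these libraries where they do the work, as an engineer would, in place of code of your own. Each camera call takes 0.05 s, during which the arm holds its last target.

### The job

Unpack the delivery of hardware boxes on the bench: take the travel stack apart, laying its plywood spacer boards flat in one squared-up pile in the wooden tray, between the tray's end stops. Build every lidded box, those from the travel stack and those standing singly on the bench, into one upright stack on the base plate, in any order, each box locked down fully with its recesses over the lugs below. Leave the glue bottle and the hand plane where they are.

Things in the scene. Friction and masses are not known exactly. Their poses are not given: they have to be found in the camera images.
- box1_mid (a point): lidded parts box, 120 (x) by 60 (y) by 40 mm high without its lugs, about 0.24 kg: clear body, flat blue lid, dark base. The point is the box's centre, 20 mm above its underside and below the lid's top; x along its length, z up. All boxes are alike (lugs: see box2; recesses: see box3); half a turn makes no difference. Starts in the travel stack, lying on spacer1.
- box2_mid (a point): lidded parts box like box1, point and axes as there. On every lid stand four pale, dome-topped round lugs, 12 mm thick, 7 mm tall, at x = +-40, y = +-18 mm. Starts in the travel stack, lying on spacer2.
- box3_mid (a point): lidded parts box like box1. Every underside has two grooves across it, 16 mm (x) by 52 mm (y), 9 mm deep, at x = +-40 mm; they drop over the lugs below with 2 mm to spare each way, and a box then stands 40 mm above the box below. Starts in the travel stack, lying on spacer3.
- box4_mid (a point): lidded parts box like box1, point and axes as there. Starts singly on the bench, apart from the others; may be absent.
- box5_mid (a point): lidded parts box like box1, point and axes as there. Starts singly on the bench, apart from the others; may be absent.
- box6_mid (a point): lidded parts box like box1, point and axes as there. Starts singly on the bench, apart from the others; may be absent.
- spacer1_mid (a point): plywood spacer board, 130 (x) by 64 (y) by 12 mm, about 0.07 kg. This point is at its centre; x along its length, z square to the board. At the start lying on the bench at the foot of the travel stack.
- spacer2_mid (a point): plywood spacer board, same as spacer1. At the start lying on the lid lugs of box1, under box2.
- spacer3_mid (a point): plywood spacer board, same as spacer1. At the start lying on the lid lugs of box2, under box3.
- base_seat (a point): centre of the top face of the dark base plate for the finished stack, 120 (x) by 60 (y) by 12 mm, screwed to the bench; x along its length, z up. It carries the same four pale lugs as a lid (x = +-40, y = +-18 mm, 7 mm tall) and takes a box as a lid does: the seated box's underside is level with this point.
- tray_floor (a point): centre of the floor's top face of the dark wooden spacer tray, fixed to the bench: floor 60 mm wide (y), 8 mm above the bench, open along both long sides, between two upright end stops 40 mm high above the floor, 138 mm apart (inner faces at x = +-69 mm). x runs from stop to stop, along a spacer laid in it; z up.
- glue_mid (a point): glue bottle, 52 mm thick and 160 mm tall, standing upright, to be left alone; its middle
- plane_mid (a point): wooden hand plane, 160 by 50 mm, lying on the bench, to be left alone; the middle of its body
Mind the look-alikes: they are no part of the job. What is shaped like the part that bears spacer3_mid but turquoise or white is not meant.

How it is judged (in metres and radians):
At the end, for the whole second after the job is handed in: All boxes present upright in one stack on the base plate, each seated over the lugs below (heights within 2.5 mm, middles within 18 mm, 0.3 rad of the plate); all spacers flat in one pile on the tray floor between the stops (2.5 mm in height, 15 mm, 0.15 rad); all at rest (horizontal distance between each of box1_mid, box2_mid, box3_mid, box4_mid, box5_mid, box6_mid and base_seat below 0.018 m and (z of box1_mid in the frame of base_seat between 0.0175 and 0.0225 m or z of box1_mid in the frame of base_seat between 0.0575 and 0.0625 m or z of box1_mid in the frame of base_seat between 0.0975 and 0.1025 m or z of box1_mid in the frame of base_seat between 0.1375 and 0.1425 m or z of box1_mid in the frame of base_seat between 0.1775 and 0.1825 m or z of box1_mid in the frame of base_seat between 0.2175 and 0.2225 m) and angle between the x axis of each of box1_mid, box2_mid, box3_mid, box4_mid, box5_mid, box6_mid and the x axis of base_seat, either way round below 0.3 rad and angle between each of box1_mid, box2_mid, box3_mid, box4_mid, box5_mid, box6_mid's own z axis and vertical below 0.06 rad and linear speed of each of box1, box2, box3, box4, box5, box6, spacer1, spacer2, spacer3 below 0.02 m/s and (z of box2_mid in the frame of base_seat between 0.0175 and 0.0225 m or z of box2_mid in the frame of base_seat between 0.0575 and 0.0625 m or z of box2_mid in the frame of base_seat between 0.0975 and 0.1025 m or z of box2_mid in the frame of base_seat between 0.1375 and 0.1425 m or z of box2_mid in the frame of base_seat between 0.1775 and 0.1825 m or z of box2_mid in the frame of base_seat between 0.2175 and 0.2225 m) and (z of box3_mid in the frame of base_seat between 0.0175 and 0.0225 m or z of box3_mid in the frame of base_seat between 0.0575 and 0.0625 m or z of box3_mid in the frame of base_seat between 0.0975 and 0.1025 m or z of box3_mid in the frame of base_seat between 0.1375 and 0.1425 m or z of box3_mid in the frame of base_seat between 0.1775 and 0.1825 m or z of box3_mid in the frame of base_seat between 0.2175 and 0.2225 m) and (z of box4_mid in the frame of base_seat between 0.0175 and 0.0225 m or z of box4_mid in the frame of base_seat between 0.0575 and 0.0625 m or z of box4_mid in the frame of base_seat between 0.0975 and 0.1025 m or z of box4_mid in the frame of base_seat between 0.1375 and 0.1425 m or z of box4_mid in the frame of base_seat between 0.1775 and 0.1825 m or z of box4_mid in the frame of base_seat between 0.2175 and 0.2225 m) and (z of box5_mid in the frame of base_seat between 0.0175 and 0.0225 m or z of box5_mid in the frame of base_seat between 0.0575 and 0.0625 m or z of box5_mid in the frame of base_seat between 0.0975 and 0.1025 m or z of box5_mid in the frame of base_seat between 0.1375 and 0.1425 m or z of box5_mid in the frame of base_seat between 0.1775 and 0.1825 m or z of box5_mid in the frame of base_seat between 0.2175 and 0.2225 m) and (z of box6_mid in the frame of base_seat between 0.0175 and 0.0225 m or z of box6_mid in the frame of base_seat between 0.0575 and 0.0625 m or z of box6_mid in the frame of base_seat between 0.0975 and 0.1025 m or z of box6_mid in the frame of base_seat between 0.1375 and 0.1425 m or z of box6_mid in the frame of base_seat between 0.1775 and 0.1825 m or z of box6_mid in the frame of base_seat between 0.2175 and 0.2225 m) and horizontal distance between each of spacer1_mid, spacer2_mid, spacer3_mid and tray_floor below 0.015 m and (z of spacer1_mid in the frame of tray_floor between 0.0035 and 0.0085 m or z of spacer1_mid in the frame of tray_floor between 0.0155 and 0.0205 m or z of spacer1_mid in the frame of tray_floor between 0.0275 and 0.0325 m) and (angle between spacer1_mid's own z axis and vertical below 0.06 rad or angle between spacer1_mid's own z axis and vertical above 3.08 rad) and angle between the x axis of each of spacer1_mid, spacer2_mid, spacer3_mid and the x axis of tray_floor, either way round below 0.15 rad and (z of spacer2_mid in the frame of tray_floor between 0.0035 and 0.0085 m or z of spacer2_mid in the frame of tray_floor between 0.0155 and 0.0205 m or z of spacer2_mid in the frame of tray_floor between 0.0275 and 0.0325 m) and (angle between spacer2_mid's own z axis and vertical below 0.06 rad or angle between spacer2_mid's own z axis and vertical above 3.08 rad) and (z of spacer3_mid in the frame of tray_floor between 0.0035 and 0.0085 m or z of spacer3_mid in the frame of tray_floor between 0.0155 and 0.0205 m or z of spacer3_mid in the frame of tray_floor between 0.0275 and 0.0325 m) and (angle between spacer3_mid's own z axis and vertical below 0.06 rad or angle between spacer3_mid's own z axis and vertical above 3.08 rad)); the robot touches nothing.
It fails at once if the glue bottle is pushed more than 30 mm from its place (distance of glue_mid from where it was at the start of the episode above 0.03 m).
It fails at once if the hand plane is pushed more than 30 mm from its place (distance of plane_mid from where it was at the start of the episode above 0.03 m).
Of box4, box5, box6 only 1 to 3 are there at a start; the rules pass over those that are not, and their reading is None.
At some moment in a run one of box4, box5, box6 may be knocked a few centimetres aside while the robot is not near it.
Once in a run the grip may slacken for a moment while it holds something.
It also fails if it takes over 210 s, if anything falls off the work surface, if the arm or the gripper's body presses on something with over 40 N, if the wrist force passes 120 N, or if a joint passes its speed limit or range.

## Working session

There is one attempt and no reset: what is moved stays moved. The work goes in short steps, Python scripts to look and compute and a shell command to move; the robot and the scene stay as the last step left them, time stands still between calls to the robot, and variables do not carry over. Pictures are saved under pics/ and viewed, and the job is handed in when it is done.

```bash
ls; mkdir -p pics
python3 - <<'E'
from rig import r
import cv2,numpy as np
for n in ("scene","side","wrist"):
    im=r.capture(n); cv2.imwrite(f"pics/{n}0.png",im[:,:,::-1])
    c=r.calibration(n); print(n,{k:np.round(np.array(v),3).tolist() for k,v in c.items()})
print(r.read_state())
E
```

```text
pics
scene {'mtx': [[505.175, 0.0, 320.103], [0.0, 505.175, 241.557], [0.0, 0.0, 1.0]], 'k1': -0.012, 'cam_to_world': [[-0.775, 0.428, -0.466, 1048.159], [0.633, 0.527, -0.568, 581.821], [0.002, -0.734, -0.679, 805.976], [0.0, 0.0, 0.0, 1.0]]}
side {'mtx': [[452.983, 0.0, 313.894], [0.0, 452.983, 240.235], [0.0, 0.0, 1.0]], 'k1': -0.019, 'cam_to_world': [[-0.99, -0.067, 0.126, 446.428], [-0.141, 0.594, -0.792, 705.791], [-0.022, -0.802, -0.597, 651.936], [0.0, 0.0, 0.0, 1.0]]}
wrist {'mtx': [[346.791, 0.0, 314.963], [0.0, 346.791, 242.22], [0.0, 0.0, 1.0]], 'k1': 0.017, 'mount': [[-0.0, -0.289, 0.957, -69.663], [0.0, -0.957, -0.289, 73.493], [1.0, 0.0, 0.0, -0.459], [0.0, 0.0, 0.0, 1.0]]}
{'t': 0.15, 'joints': array([-0.04147805,  0.41781569, -0.01029926,  1.61401671,  0.00469722,
        1.1107168 , -0.05296961]), 'joint_vel': array([ 0.00092483, -0.00211969,  0.00086329, -0.00175596, -0.00129273,
       -0.00108853,  0.00105903]), 'joint_torque': array([ 4.94602627e-04, -8.64738035e+01,  6.78995568e-01, -4.35059202e+01,
        1.90656655e-02,  5.86454262e-03, -4.75439651e-05]), 'tcp_pos': array([ 6.24804184e+02, -1.63437957e-02,  3.03425247e+02]), 'tool_rot': array([-3.0587988 ,  1.56986337, -3.05878745]), 'ft_force': array([ 0.47774399, -0.2149336 ,  0.2635246 ]), 'torque': array([-0.00983122,  0.04056806,  0.04626308]), 'gripper_width': 0.9983783190872909}
```

View pics/scene0.png

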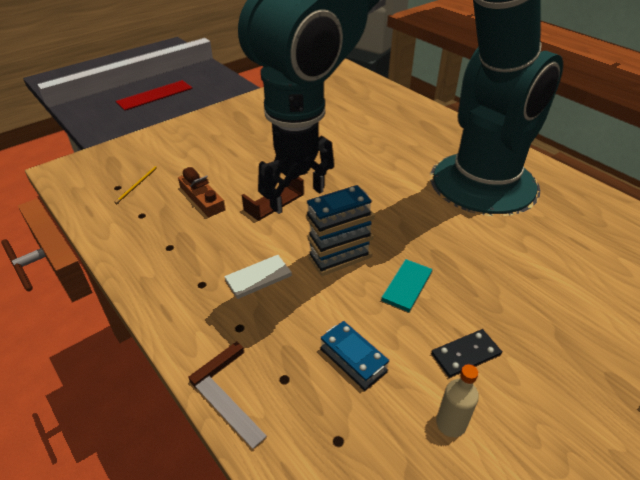

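View pics/side0.png

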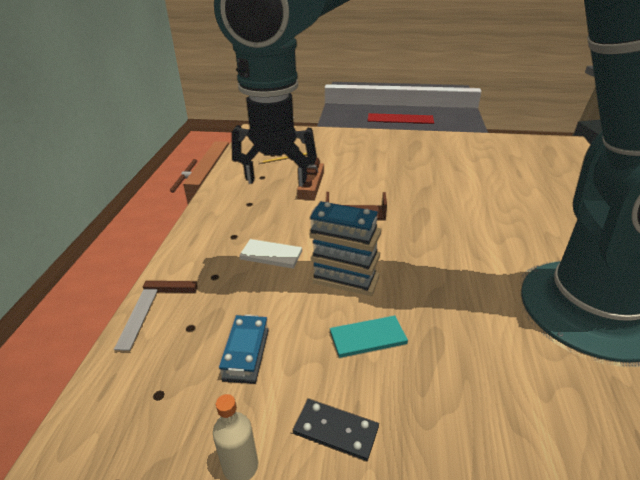

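View pics/wrist0.png

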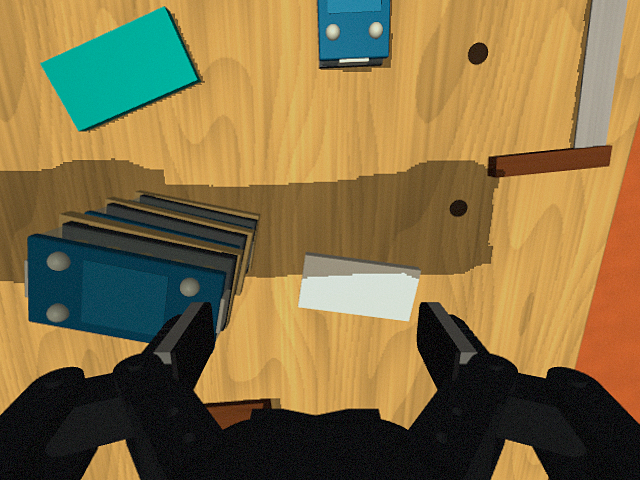

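```bash
cat > h.py <<'E'
import numpy as np,cv2
from rig import r
from scipy.spatial.transform import Rotation as R
from scipy.optimize import least_squares
def tcp(s=None):
    s=s or r.read_state(); T=np.eye(4);T[:3,:3]=R.from_euler('xyz',s['tool_rot']).as_matrix();T[:3,3]=s['tcp_pos'];return T
def cam(n,T=None):
    c=r.calibration(n);K=np.array(c['mtx'])
    M=np.array(c['cam_to_world']) if n!='wrist' else (tcp() if T is None else T)@np.array(c['mount'])
    return K,c['k1'],M
def proj(C,P):
    K,k,M=C;P=np.atleast_2d(P);p=(P-M[:3,3])@M[:3,:3];s=p[:,:2]/p[:,2:];q=s*(1+k*(s**2).sum(1,keepdims=True));return q@K[:2,:2].T+K[:2,2]
def onz(C,uv,z):
    K,k,M=C;uv=np.atleast_2d(np.array(uv,float));s0=(uv-K[:2,2])/np.diag(K)[:2];s=s0.copy()
    for _ in range(10): s=s0/(1+k*(s**2).sum(1,keepdims=True))
    d=np.c_[s,np.ones(len(s))]@M[:3,:3].T; return M[:3,3]+d*((z-M[2,3])/d[:,2])[:,None]
def snap(n,name,crop=None,f=1):
    T=tcp();im=r.capture(n);np.save(f'pics/{name}_T.npy',T);cv2.imwrite(f'pics/{name}_full.png',im[:,:,::-1])
    if crop: show(name,crop,f)
    return im,cam(n,T)
def show(name,crop,f,out=None):
    im=cv2.imread(f'pics/{name}_full.png');x0,y0,x1,y1=crop
    o=cv2.resize(im[y0:y1,x0:x1],None,fx=f,fy=f,interpolation=cv2.INTER_CUBIC)
    for g in range(x0-x0%20+20,x1,20): cv2.putText(o,str(g),(int((g-x0)*f),10),0,.35,(0,255,255),1);cv2.line(o,(int((g-x0)*f),12),(int((g-x0)*f),18),(0,255,255),1)
    for g in range(y0-y0%20+20,y1,20): cv2.putText(o,str(g),(0,int((g-y0)*f)+4),0,.35,(0,255,255),1)
    cv2.imwrite(f'pics/{out or name}.png',o)
LUG=np.array([[40,18],[40,-18],[-40,-18],[-40,18]],float)
def fitlug(obs,ztop,x0):
    "obs: list of (C, uv) - uv of lug tops any order; fit x,y,yaw"
    def res(p):
        c,s=np.cos(p[2]),np.sin(p[2]);W=np.c_[LUG@np.array([[c,s],[-s,c]])+p[:2],np.full(4,ztop)]
        o=[]
        for C,uv in obs:
            q=proj(C,W)
            for u in uv: o.append(min((q-u),key=lambda e:np.hypot(*e)))
        return np.ravel(o)
    f=least_squares(res,x0,x_scale=[10,10,.1]);return f.x,np.abs(f.fun).max()
def plan(pos,yaw=None):
    """rows numbers: shift cm + rotvec so that tool points down at pos (TCP), jaw dir (tool z) at angle yaw"""
    T=tcp();x=np.array([0,0,-1.]);
    if yaw is None: Rt=T[:3,:3]
    else:
        z0=T[:3,2]; c=[]
        z=np.array([np.cos(yaw),np.sin(yaw),0])
        if z@z0<0:z=-z
        Rt=np.c_[x,np.cross(z,x),z]
    d=T[:3,:3].T@(np.array(pos)-T[:3,3])/10;a=R.from_matrix(T[:3,:3].T@Rt).as_rotvec()
    print('row',np.round(d,2).tolist(),np.round(a,3).tolist(),'min rows',int(np.ceil(max(np.linalg.norm(d)/4.17,np.linalg.norm(a)/.125))))
def st():
    s=r.read_state();print('t%.2f'%s['t'],np.round(s['tcp_pos'],1),'F',np.round(s['ft_force'],1),'w%.3f'%s['gripper_width'],'jawyaw %.3f tilt %.3f'%(np.arctan2(*tcp(s)[1::-1,2]),np.arccos(-tcp(s)[2,0])),'j',np.round(s['joints'],2))
E
python3 - <<'E'
from h import *
import shutil
for n in("scene","side"): shutil.copy(f'pics/{n}0.png',f'pics/{n}0_full.png')
show('scene0',(300,180,510,400),3.6/1.35,'s_a')
show('side0',(210,180,410,470),2,'d_a')
show('scene0',(170,150,330,310),3.6,'s_b')
st()
E
```

```text
t0.15 [624.8  -0.  303.4] F [ 0.5 -0.2  0.3] w0.998 jawyaw 0.000 tilt 0.001 j [-0.04  0.42 -0.01  1.61  0.    1.11 -0.05]
```

View pics/s_a.png

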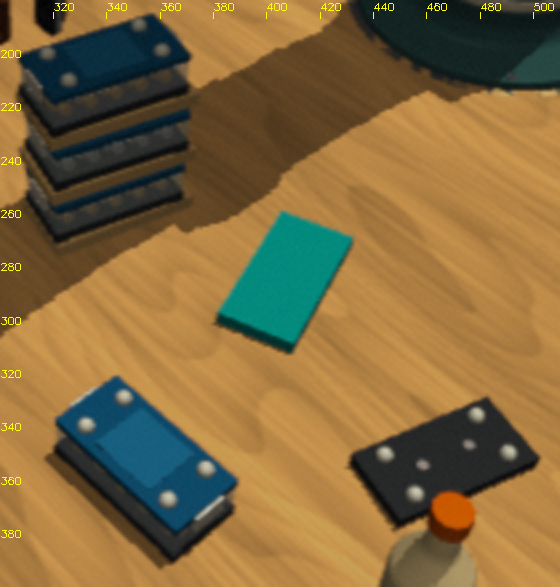

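View pics/d_a.png

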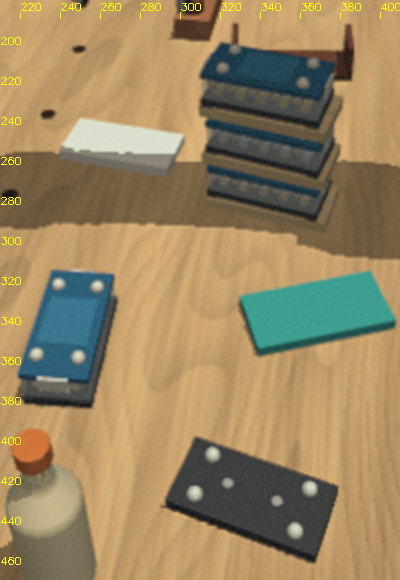

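View pics/s_b.png

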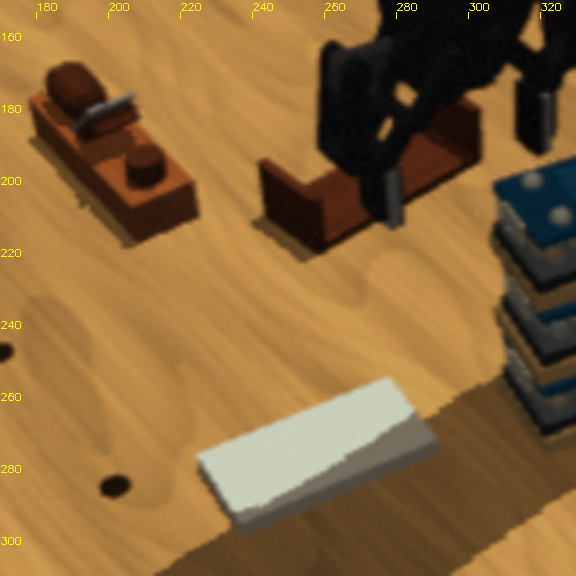

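Run:
```python
from h import *
S=cam('scene');D=cam('side')
o={'stack':(174,[(317.6,200.2),(352.1,189.4),(360.7,198.7),(325.5,210)],[(327.5,204.5),(366.5,211.5),(321.5,214),(361.5,221.5)]),
'single':(44,[(346.5,328.9),(332.2,339.4),(377.2,355.5),(363,366.7)],[(239.5,322),(258.5,323),(228,357),(249,358.5)]),
'base':(16,[(444.4,350.2),(478.9,335.2),(490.9,349.5),(455.6,364.9)],[(316.5,407),(365,424),(307.5,426.5),(357.5,445.5)])}
for k,(z,a,b) in o.items():
    for nm,ob in(('S',[(S,a)]),('D',[(D,b)]),('SD',[(S,a),(D,b)])):
        p=onz(ob[0][0],ob[0][1],z)[:,:2];m=p.mean(0)
        best=min((fitlug(ob,z,[*m,y]) for y in np.arange(0,3.1,.4)),key=lambda t:t[1]);print(k,nm,np.round(best[0],3),round(best[1],2))
# tray corners, glue cap, plane, decoys
print('glue base approx',onz(S,[(455,432)],0),onz(D,[(238,470)],0), 'cap',onz(S,[(469,369)],160),onz(D,[(227,401)],160))
print('tray stop corners: near-left foot',onz(S,[(259,221)],0), onz(S,[(243,195),(260,206)],48), 'side',onz(D,[(386,193)],48))
print('plane',onz(S,[(180,176),(206,216),(224,208)],25))
print('white',onz(S,[(257,275)],12),'turq',onz(S,[(407,285)],12))
```

```text
stack S [505.219 -20.053   2.923] 0.2
stack D [ 5.0222e+02 -2.2256e+01 -2.1800e-01] 0.26
stack SD [ 5.03132e+02 -2.15090e+01 -2.18000e-01] 0.94
single S [655.825 202.112   1.614] 0.38
single D [655.276 200.046   1.606] 0.23
single SD [655.326 201.122   1.61 ] 0.83
base S [480.834 326.588   2.891] 0.2
base D [ 4.80386e+02  3.24614e+02 -2.54000e-01] 0.28
base SD [ 4.80445e+02  3.25472e+02 -2.52000e-01] 0.74
glue base approx [[617.22373821 413.51049853   0.        ]] [[614.59333513 402.98177822   0.        ]] cap [[609.90824676 396.27114895 160.        ]] [[610.29317672 395.70965331 160.        ]]
tray stop corners: near-left foot [[ 564.79104984 -245.09454322    0.        ]] [[ 568.60908061 -302.36807342   48.        ]
 [ 560.54890844 -240.28374234   48.        ]] side [[ 417.56684763 -318.41982442   48.        ]]
plane [[ 638.67536753 -504.35926742   25.        ]
 [ 668.41267544 -315.47039892   25.        ]
 [ 618.71551359 -314.48799924   25.        ]]
white [[676.69382921 -86.16588661  12.        ]] turq [[446.47155482 138.76580861  12.        ]]
```

Run:
```python
from h import *
plan((503.2,-21.5,347),1.353)
```

```text
row [-4.35, -2.15, -12.16] [-1.353, -0.001, -0.001] min rows 11
```

```bash
python3 -m crank '[[-4.35,-2.15,-12.16,-1.353,0,0,1],[-4.35,-2.15,-12.16,-1.353,0,0,1],[-4.35,-2.15,-12.16,-1.353,0,0,1],[-4.35,-2.15,-12.16,-1.353,0,0,1],[-4.35,-2.15,-12.16,-1.353,0,0,1],[-4.35,-2.15,-12.16,-1.353,0,0,1],[-4.35,-2.15,-12.16,-1.353,0,0,1],[-4.35,-2.15,-12.16,-1.353,0,0,1],[-4.35,-2.15,-12.16,-1.353,0,0,1],[-4.35,-2.15,-12.16,-1.353,0,0,1],[-4.35,-2.15,-12.16,-1.353,0,0,1],[-4.35,-2.15,-12.16,-1.353,0,0,1],[-4.35,-2.15,-12.16,-1.353,0,0,1],[-4.35,-2.15,-12.16,-1.353,0,0,1]]'
python3 - <<'E'
from h import *
st()
snap('wrist','w1',(140,120,500,360),2.2)
plan((490,-290,240),1.353)
E
```

```text
t: 1.32
tcp_pos: [503.2, -21.5, 346.9]
tool_rot: [1.847, 1.57, -3.087]
ft_force: [0.6, -0.2, 0.0]
gripper_width: 1.001
t1.32 [503.2 -21.5 346.9] F [ 0.6 -0.2  0. ] w1.001 jawyaw 1.349 tilt 0.001 j [ 0.12  0.16 -0.16  1.85  0.03  1.13  1.3 ]
row [10.7, -4.6, -26.49] [-0.003, -0.0, -0.001] min rows 7
```

View pics/w1.png

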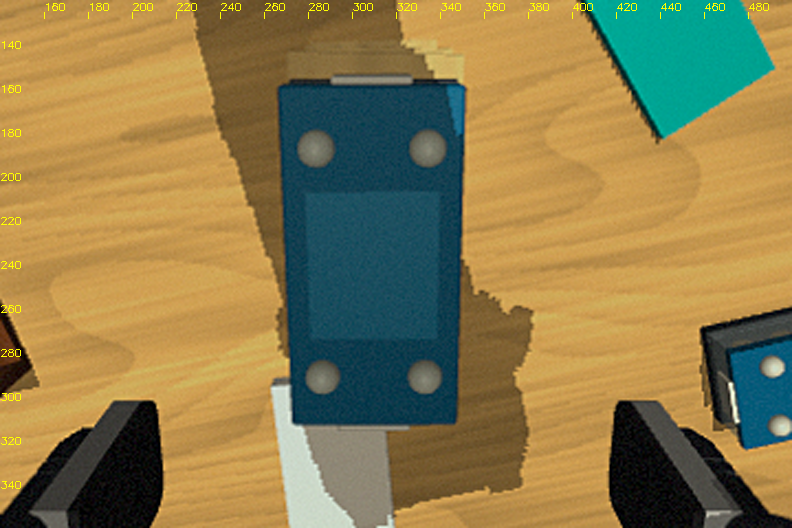

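```bash
python3 - <<'E'
from h import *
C=cam('wrist',np.load('pics/w1_T.npy'))
print(fitlug([(C,[(283.2,187.3),(334.1,186.8),(286.8,291.4),(333.2,291.4)])],173.5,[503,-21,-.218]))
E
python3 -m crank '[[10.7,-4.6,-26.5,0,0,0,1],[10.7,-4.6,-26.5,0,0,0,1],[10.7,-4.6,-26.5,0,0,0,1],[10.7,-4.6,-26.5,0,0,0,1],[10.7,-4.6,-26.5,0,0,0,1],[10.7,-4.6,-26.5,0,0,0,1],[10.7,-4.6,-26.5,0,0,0,1],[10.7,-4.6,-26.5,0,0,0,1],[10.7,-4.6,-26.5,0,0,0,1],[10.7,-4.6,-26.5,0,0,0,1]]'
python3 - <<'E'
from h import *
st()
snap('wrist','w2',(100,60,540,390),1.8)
snap('scene','s2'); snap('side','d2')
E
```

```text
(array([ 5.01052954e+02, -2.56354761e+01, -2.13911950e-01]), np.float64(0.4989182456799881))
t: 2.2
tcp_pos: [490.1, -289.7, 239.9]
tool_rot: [1.488, 1.57, 2.837]
ft_force: [0.1, 0.2, 0.7]
gripper_width: 0.996
t2.20 [ 490.1 -289.7  239.9] F [0.1 0.2 0.7] w0.996 jawyaw 1.349 tilt 0.001 j [ 0.48  0.39  0.    1.82 -0.    0.94  1.83]
```

View pics/w2.png

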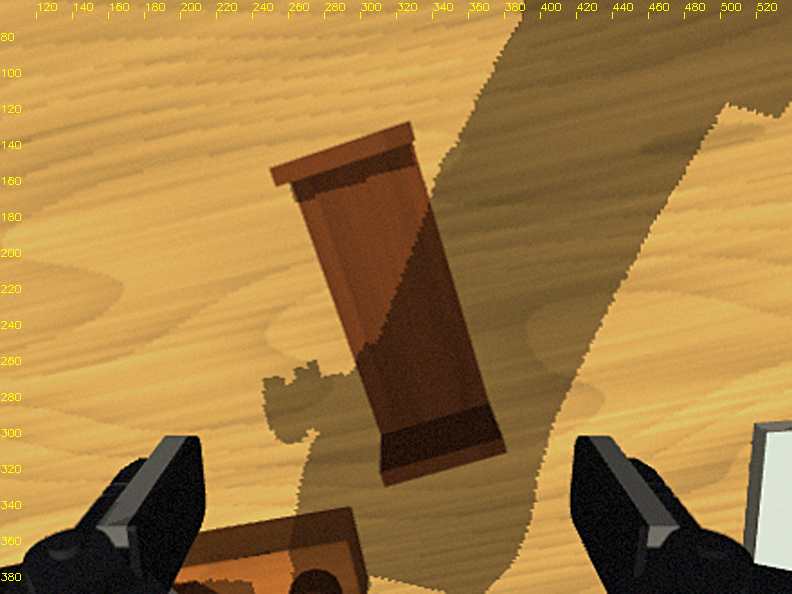

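View pics/s2_full.png

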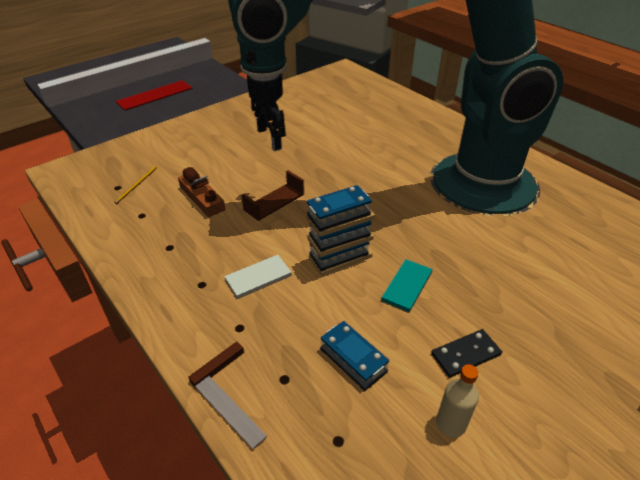

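Run:
```python
from h import *
C=cam('wrist',np.load('pics/w2_T.npy'))
f=lambda l:np.array(l)/1.8+[100,60]
p=onz(C,f([(276,186),(414,140),(380,472),(501,440)]),48);print(np.round(p,1))
q=onz(C,f([(383,433),(490,403)]),8);print(np.round(q,1))
a,b=p[:2].mean(0),p[2:].mean(0);print('centre',(a+b)/2,'len',np.linalg.norm(a-b),'yaw',np.arctan2(*(b-a)[1::-1]),'edge yaw',np.arctan2(*(p[0]-p[1])[:2]*[-1,1]),np.arctan2(*(p[2]-p[3])[:2]*[-1,1]))
S=cam('scene');D=cam('side')
show('s2',(230,160,320,230),8,'s2c');show('d2',(290,160,420,240),6,'d2c')
```

```text
[[ 425.5 -321.9   48. ]
 [ 420.3 -263.1   48. ]
 [ 562.9 -309.7   48. ]
 [ 559.  -251.5   48. ]]
[[ 562.8 -308.5    8. ]
 [ 558.3 -250.1    8. ]]
centre [ 491.96136072 -286.57095034   48.        ] len 138.5729314463741 yaw 0.08608862427447875 edge yaw -3.053500931622402 -3.0748648325956824
```

View pics/s2c.png

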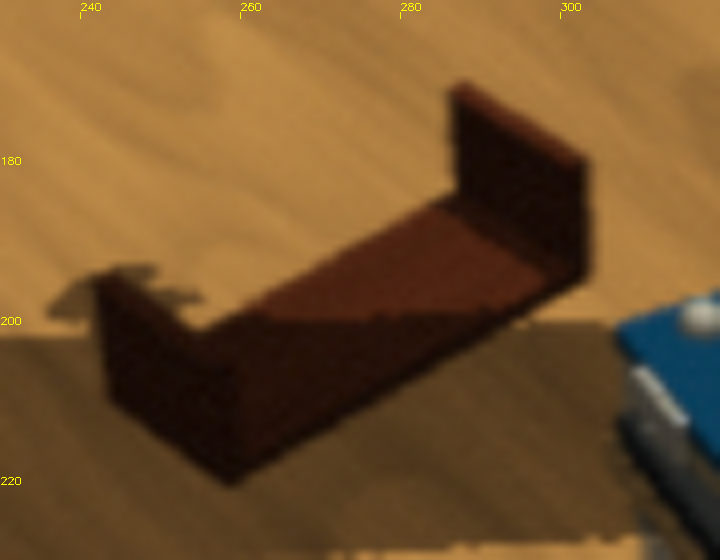

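View pics/d2c.png

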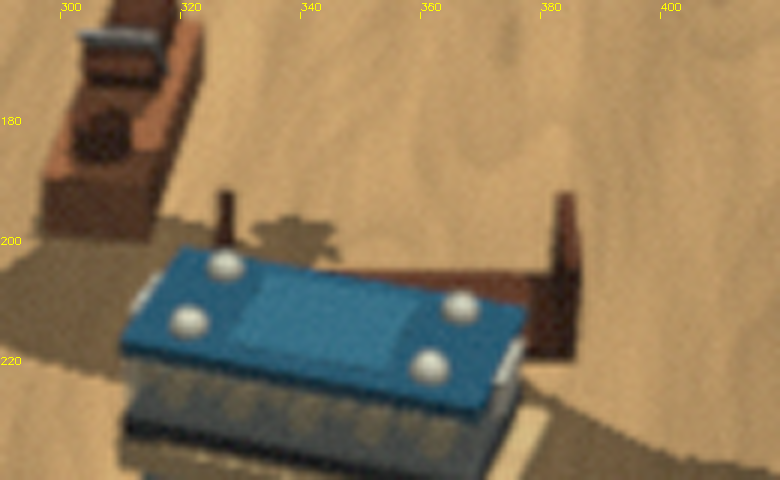

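Run:
```python
from h import *
plan((502,-23.5,290),1.355)
plan((502,-23.5,204),1.355)
```

```text
row [-4.95, 4.66, 26.17] [-0.004, -0.0, -0.0] min rows 7
row [3.65, 4.66, 26.17] [-0.004, -0.0, -0.0] min rows 7
```

```bash
python3 -m crank '[[-4.95,4.66,26.17,0,0,0,1],[-4.95,4.66,26.17,0,0,0,1],[-4.95,4.66,26.17,0,0,0,1],[-4.95,4.66,26.17,0,0,0,1],[-4.95,4.66,26.17,0,0,0,1],[-4.95,4.66,26.17,0,0,0,1],[-4.95,4.66,26.17,0,0,0,1],[-4.95,4.66,26.17,0,0,0,1],[-4.95,4.66,26.17,0,0,0,1]]'
python3 - <<'E'
from h import *
st()
snap('wrist','w3',(140,120,500,400),2)
plan((502,-23.5,204),1.355)
E
```

```text
t: 3.1
tcp_pos: [502.1, -21.5, 290.8]
tool_rot: [-1.449, 1.57, -0.094]
ft_force: [-0.2, -1.2, -0.2]
gripper_width: 0.997
t3.10 [502.1 -21.5 290.8] F [-0.2 -1.2 -0.2] w0.997 jawyaw 1.354 tilt 0.001 j [ 0.1   0.22 -0.13  1.92  0.03  1.    1.3 ]
row [8.65, -0.01, -0.05] [-0.003, -0.0, 0.001] min rows 3
```

View pics/w3.png

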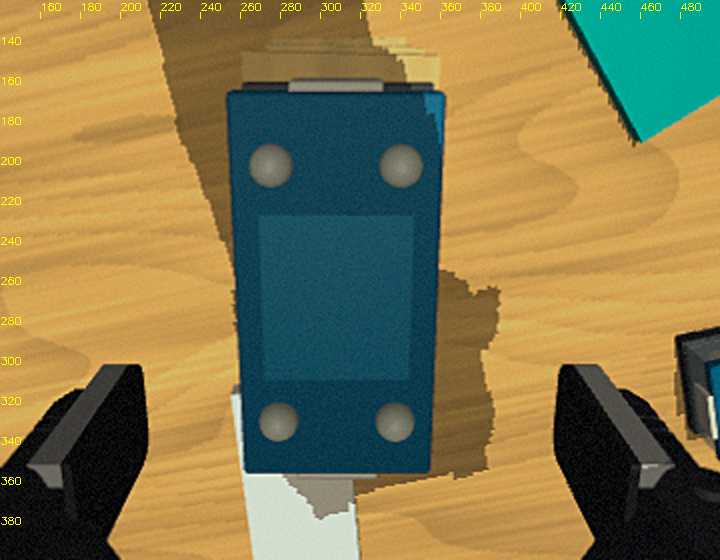

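```bash
python3 -m crank '[[8.65,0,-0.15,0,0,0,1],[8.65,0,-0.15,0,0,0,1],[8.65,0,-0.15,0,0,0,1],[8.65,0,-0.15,0,0,0,1],[8.65,0,-0.15,0,0,0,1],[8.65,0,-0.15,0,0,0,1]]'
python3 - <<'E'
from h import *
st()
snap('wrist','w4',(140,120,500,400),2)
E
```

```text
t: 3.65
tcp_pos: [502.7, -24.7, 206.1]
tool_rot: [-1.505, 1.567, -0.153]
ft_force: [-0.1, -0.7, -0.0]
gripper_width: 1.001
t3.65 [502.7 -24.7 206.1] F [-0.1 -0.7 -0. ] w1.001 jawyaw 1.352 tilt 0.003 j [ 0.1   0.33 -0.13  2.    0.06  0.81  1.29]
```

View pics/w4.png

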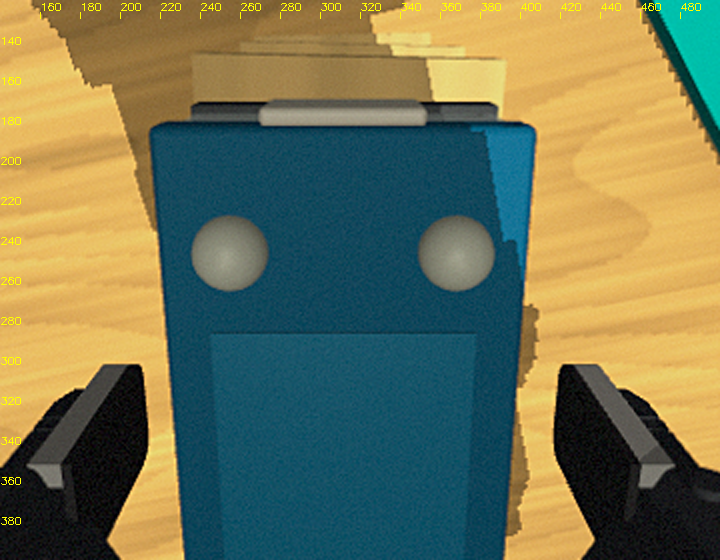

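```bash
python3 -m crank '[[0.2,0,-0.08,0,0,0,1],[0.2,0,-0.08,0,0,0,-1],[0.2,0,-0.08,0,0,0,-1],[0.2,0,-0.08,0,0,0,-1],[0.2,0,-0.08,0,0,0,-1],[0.2,0,-0.08,0,0,0,-1],[0.2,0,-0.08,0,0,0,-1],[0.2,0,-0.08,0,0,0,-1],[0.2,0,-0.08,0,0,0,-1],[0.2,0,-0.08,0,0,0,-1]]' 70
python3 - <<'E'
from h import *
st()
snap('wrist','w5',(140,120,500,400),2)
E
```

```text
t: 4.53
tcp_pos: [502.8, -25.5, 204.7]
tool_rot: [-1.514, 1.566, -0.162]
ft_force: [-1.8, -0.5, 9.1]
gripper_width: 0.69
t4.53 [502.8 -25.5 204.7] F [-1.8 -0.5  9.1] w0.690 jawyaw 1.352 tilt 0.005 j [ 0.1   0.33 -0.13  2.    0.06  0.81  1.29]
```

View pics/w5.png

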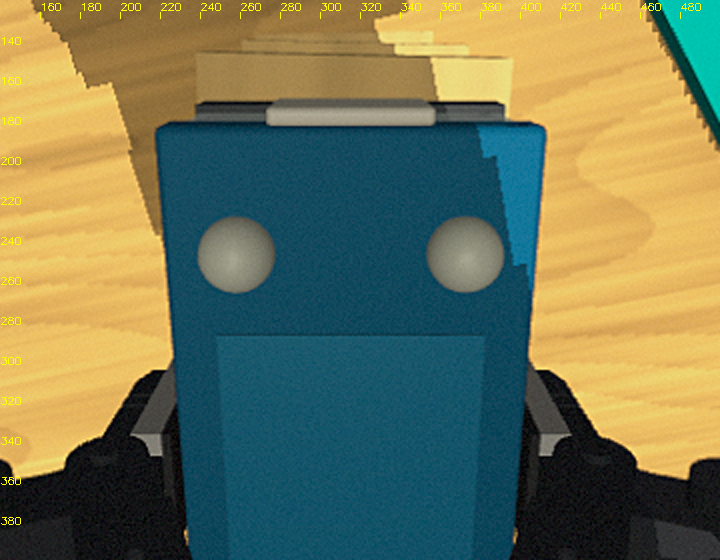

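```bash
python3 -m crank '[[-3,0,0,0,0,0,-1],[-6,0,0,0,0,0,-1],[-6,0,0,0,0,0,-1],[-6,0,0,0,0,0,-1],[-6,0,0,0,0,0,-1]]'
python3 - <<'E'
from h import *
st()
snap('wrist','w6',(140,120,500,400),2)
plan((583,296,275),1.319)
E
```

```text
t: 5.0
tcp_pos: [502.2, -25.5, 264.2]
tool_rot: [-1.549, 1.567, -0.197]
ft_force: [1.0, 0.1, -3.3]
gripper_width: 0.694
t5.00 [502.2 -25.5 264.2] F [ 1.   0.1 -3.3] w0.694 jawyaw 1.352 tilt 0.004 j [ 0.1   0.25 -0.13  1.95  0.04  0.94  1.3 ]
row [-1.12, -0.93, 33.14] [0.033, -0.0, 0.003] min rows 8
```

View pics/w6.png

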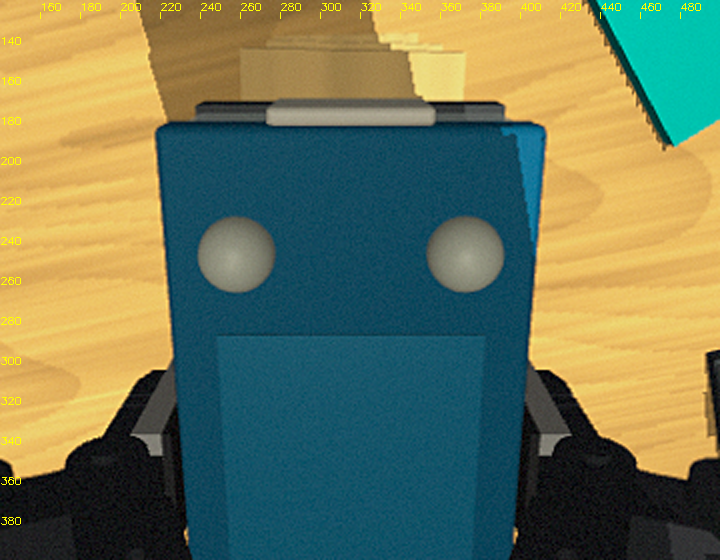

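```bash
python3 -m crank '[[-1.1,-0.9,33.1,0.033,0,0.003,-1],[-1.1,-0.9,33.1,0.033,0,0.003,-1],[-1.1,-0.9,33.1,0.033,0,0.003,-1],[-1.1,-0.9,33.1,0.033,0,0.003,-1],[-1.1,-0.9,33.1,0.033,0,0.003,-1],[-1.1,-0.9,33.1,0.033,0,0.003,-1],[-1.1,-0.9,33.1,0.033,0,0.003,-1],[-1.1,-0.9,33.1,0.033,0,0.003,-1],[-1.1,-0.9,33.1,0.033,0,0.003,-1],[-1.1,-0.9,33.1,0.033,0,0.003,-1],[-1.1,-0.9,33.1,0.033,0,0.003,-1],[-1.1,-0.9,33.1,0.033,0,0.003,-1]]'
python3 - <<'E'
from h import *
st()
snap('wrist','w7',(140,0,500,280),2)
E
```

```text
t: 6.05
tcp_pos: [582.7, 294.3, 273.9]
tool_rot: [2.735, 1.569, -2.231]
ft_force: [-0.6, -0.9, -1.4]
gripper_width: 0.693
t6.05 [582.7 294.3 273.9] F [-0.6 -0.9 -1.4] w0.693 jawyaw 1.317 tilt 0.002 j [-0.35  0.51 -0.23  1.56  0.13  1.09  0.71]
```

View pics/w7.png

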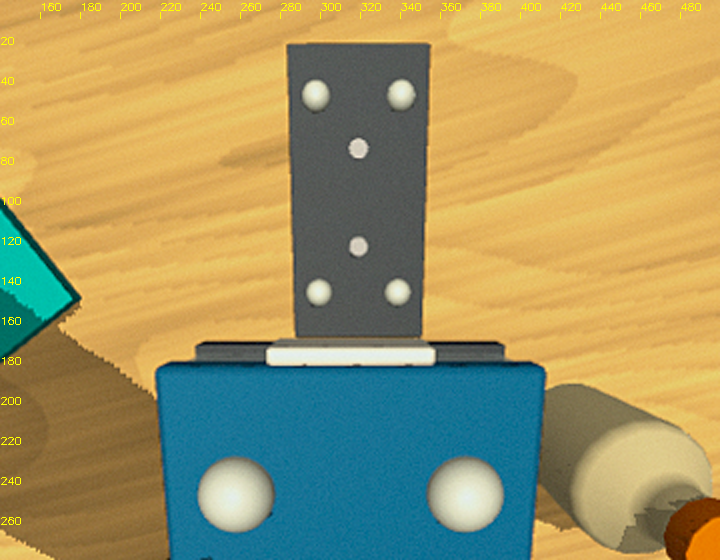

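Run:
```python
from h import *
T=np.load('pics/w7_T.npy');C=cam('wrist',T)
b,e=fitlug([(C,[(298,47.5),(340.5,47.5),(299.5,146),(339,146)])],15.5,[480,322,-.252]);print('base lug',b,e)
p=onz(C,np.array([(288,44),(430,44),(296,336),(422,336)])/2+[140,0],12);print('corners centre',p.mean(0),'yaw',np.arctan2(*(p[2]+p[3]-p[0]-p[1])[1::-1]),'len',np.linalg.norm(p[2]+p[3]-p[0]-p[1])/2)
h=onz(C,[(258,247.5),(372.5,247.5)],T[2,3]-30.7)
ht=(h-T[:3,3])@T[:3,:3];print('inhand lugs tool',np.round(ht,1))
yoff=ht[:,1].mean()-40;print('box centre tool y',yoff)
# TCP target: base centre minus offset
tgt=np.array([*b[:2],0])
R0=R.from_euler('z',0).as_matrix()
jaw=b[2]+np.pi/2; ty=np.array([-np.cos(b[2]),-np.sin(b[2]),0])
t=tgt-ty*yoff; print('tcp xy',t,'jaw',jaw)
plan((t[0],t[1],160),jaw)
```

```text
base lug [ 4.80524226e+02  3.23866652e+02 -2.50135718e-01] 0.36024437755764893
corners centre [480.73873208 324.07498922  12.        ] yaw -0.2491324446218208 len 119.00747578814463
inhand lugs tool [[ 30.8  42.  -17.6]
 [ 30.7  42.   17.2]]
box centre tool y 2.029163509445638
tcp xy [482.49024003 323.36436234   0.        ] jaw 1.3206606091264912
row [11.43, 10.43, 0.31] [-0.003, -0.001, -0.0] min rows 4
```

```bash
python3 -m crank '[[0,10.43,0.31,-0.003,0,0,-1],[0,10.43,0.31,-0.003,0,0,-1],[0,10.43,0.31,-0.003,0,0,-1],[5,10.43,0.31,-0.003,0,0,-1],[10,10.43,0.31,-0.003,0,0,-1],[14,10.43,0.31,-0.003,0,0,-1],[16.4,10.43,0.31,-0.003,0,0,-1],[16.4,10.43,0.31,-0.003,0,0,-1],[16.4,10.43,0.31,-0.003,0,0,-1],[16.4,10.43,0.31,-0.003,0,0,-1]]'
python3 - <<'E'
from h import *
st()
snap('side','d8',(250,330,450,480),3.5);snap('wrist','w8',(140,0,500,280),2)
plan((482.5,323.4,86.7),1.3207)
E
```

```text
t: 6.93
tcp_pos: [483.5, 323.5, 112.4]
tool_rot: [-1.158, 1.569, 0.161]
ft_force: [0.8, 0.3, -0.5]
gripper_width: 0.691
t6.93 [483.5 323.5 112.4] F [ 0.8  0.3 -0.5] w0.691 jawyaw 1.320 tilt 0.001 j [-0.47  0.6  -0.23  1.85  0.2   0.72  0.52]
row [2.63, 0.11, -0.08] [-0.001, 0.002, 0.002] min rows 1
```

View pics/d8.png

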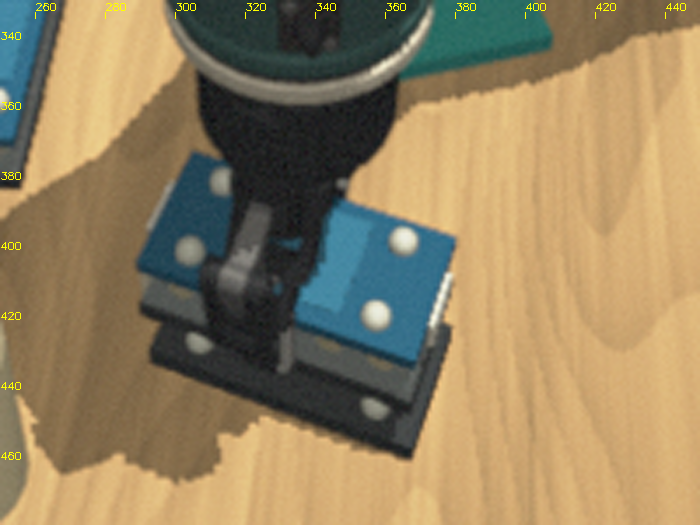

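View pics/w8.png

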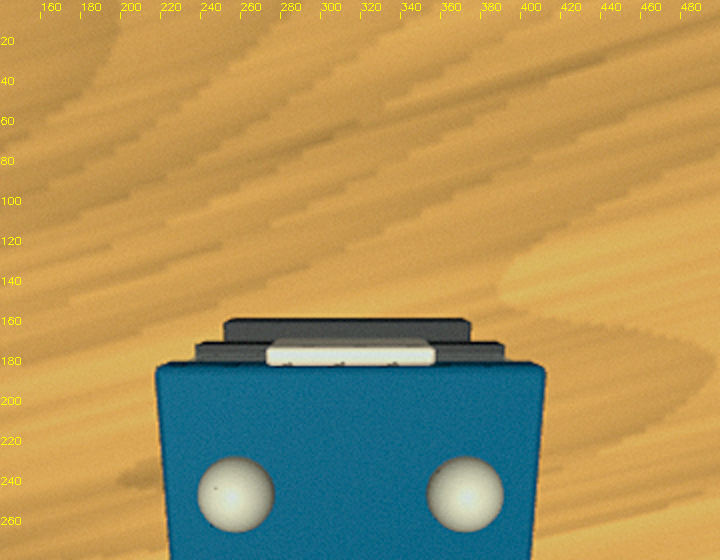

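```bash
python3 -m crank '[[0.6,0.11,-0.08,0,0,0,-1],[1.2,0.11,-0.08,0,0,0,-1],[1.6,0.11,-0.08,0,0,0,-1],[1.9,0.11,-0.08,0,0,0,-1],[2.2,0.11,-0.08,0,0,0,-1],[2.4,0.11,-0.08,0,0,0,-1],[2.4,0.11,-0.08,0,0,0,-1]]'
python3 - <<'E'
from h import *
st()
plan((482.5,323.4,86.7),1.3207)
E
```

```text
t: 7.62
tcp_pos: [482.3, 323.2, 88.5]
tool_rot: [-1.002, 1.568, 0.318]
ft_force: [0.2, -0.3, -2.0]
gripper_width: 0.69
t7.62 [482.3 323.2  88.5] F [ 0.2 -0.3 -2. ] w0.690 jawyaw 1.320 tilt 0.002 j [-0.48  0.63 -0.22  1.86  0.21  0.67  0.5 ]
row [0.18, -0.01, 0.02] [-0.001, 0.001, 0.002] min rows 1
```

```bash
python3 -m crank '[[0.2,0,0,0,0,0,-1],[0.25,0,0,0,0,0,-1],[0.25,0,0,0,0,0,-1]]'
python3 -c "
from h import *
st()"
python3 -m crank '[[0,0,0,0,0,0,1],[0,0,0,0,0,0,1],[0,0,0,0,0,0,1],[0,0,0,0,0,0,1],[0,0,0,0,0,0,1],[0,0,0,0,0,0,1]]'
python3 - <<'E'
from h import *
st()
snap('wrist','w9',(140,60,500,340),2)
plan((480.5,323.9,225),1.3207)
E
```

```text
t: 7.87
tcp_pos: [482.5, 323.4, 87.4]
tool_rot: [-1.072, 1.568, 0.248]
ft_force: [-10.0, -6.7, 28.0]
gripper_width: 0.695
t7.87 [482.5 323.4  87.4] F [-10.   -6.7  28. ] w0.695 jawyaw 1.320 tilt 0.003 j [-0.48  0.64 -0.22  1.86  0.21  0.67  0.5 ]
t: 8.37
tcp_pos: [482.5, 323.4, 87.3]
tool_rot: [-1.08, 1.568, 0.24]
ft_force: [0.0, 0.5, 0.5]
gripper_width: 0.999
t8.37 [482.5 323.4  87.3] F [0.  0.5 0.5] w0.999 jawyaw 1.320 tilt 0.003 j [-0.48  0.64 -0.22  1.86  0.21  0.67  0.5 ]
row [-13.77, 0.17, 0.02] [-0.001, 0.001, 0.003] min rows 4
```

View pics/w9.png

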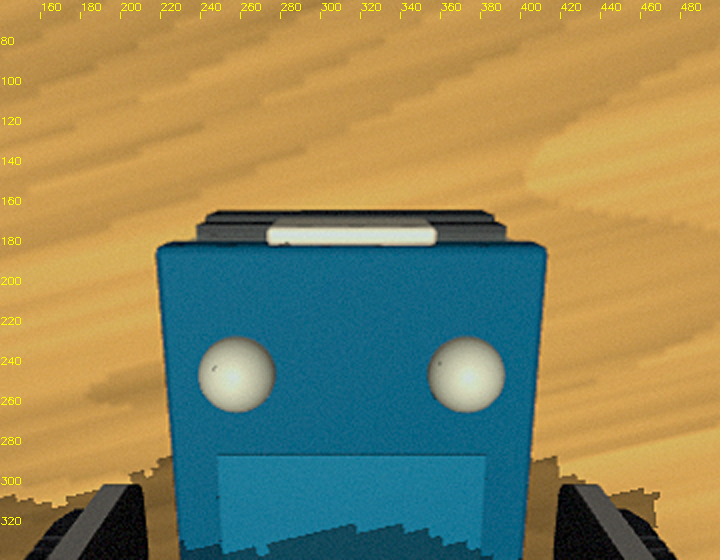

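```bash
python3 -m crank '[[-4,0,0,0,0,0,1],[-8,0.1,0,0,0,0,1],[-12,0.17,0,0,0,0,1],[-14,0.17,0,0,0,0,1],[-14,0.17,0,0,0,0,1],[-14,0.17,0,0,0,0,1]]'
python3 - <<'E'
from h import *
st()
snap('wrist','w10',(140,100,500,380),2)
plan((502,-25.5,303),1.355)
E
```

```text
t: 8.92
tcp_pos: [480.8, 323.9, 228.5]
tool_rot: [-0.954, 1.566, 0.365]
ft_force: [0.7, 0.3, -1.7]
gripper_width: 1.002
t8.92 [480.8 323.9 228.5] F [ 0.7  0.3 -1.7] w1.002 jawyaw 1.320 tilt 0.005 j [-0.44  0.43 -0.27  1.8   0.14  0.93  0.56]
row [-7.6, -10.79, -33.26] [-0.035, 0.001, 0.003] min rows 9
```

View pics/w10.png

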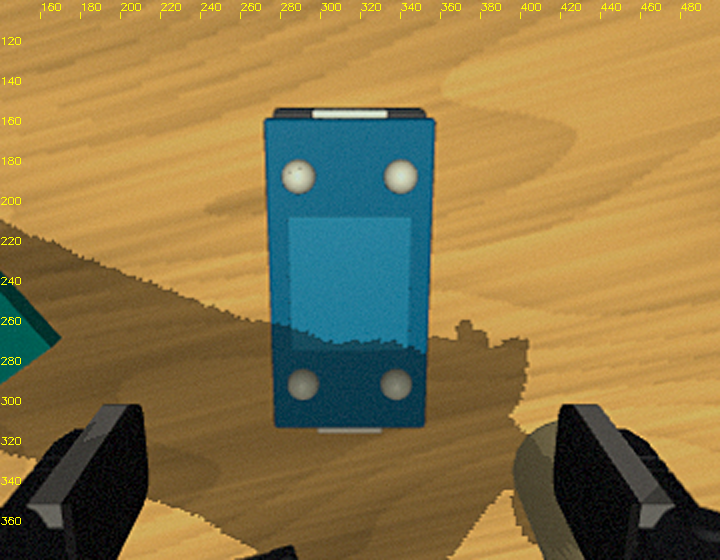

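```bash
python3 - <<'E'
from h import *
C=cam('wrist',np.load('pics/w10_T.npy'))
print(fitlug([(C,[(289,188),(340.5,188),(291.5,292),(338,292)])],55.5,[480,323,-.25]))
E
python3 -m crank '[[-7.6,-10.8,-33.3,-0.035,0,0.003,1],[-7.6,-10.8,-33.3,-0.035,0,0.003,1],[-7.6,-10.8,-33.3,-0.035,0,0.003,1],[-7.6,-10.8,-33.3,-0.035,0,0.003,1],[-7.6,-10.8,-33.3,-0.035,0,0.003,1],[-7.6,-10.8,-33.3,-0.035,0,0.003,1],[-7.6,-10.8,-33.3,-0.035,0,0.003,1],[-7.6,-10.8,-33.3,-0.035,0,0.003,1],[-7.6,-10.8,-33.3,-0.035,0,0.003,1],[-7.6,-10.8,-33.3,-0.035,0,0.003,1],[-7.6,-10.8,-33.3,-0.035,0,0.003,1],[-7.6,-10.8,-33.3,-0.035,0,0.003,1]]'
python3 - <<'E'
from h import *
st()
snap('wrist','w11',(140,100,500,380),2)
E
```

```text
(array([ 4.81014024e+02,  3.23860004e+02, -2.51100520e-01]), np.float64(0.494184217089753))
t: 9.97
tcp_pos: [501.7, -25.2, 302.0]
tool_rot: [0.994, 1.568, 2.35]
ft_force: [0.4, 0.2, 0.1]
gripper_width: 0.998
t9.97 [501.7 -25.2 302. ] F [0.4 0.2 0.1] w0.998 jawyaw 1.355 tilt 0.002 j [ 0.1   0.2  -0.12  1.91  0.03  1.03  1.32]
```

View pics/w11.png

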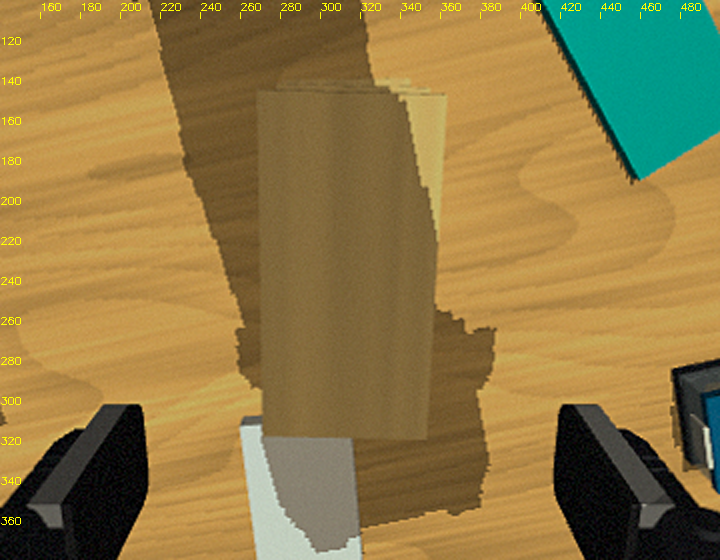

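```bash
cat >> h.py <<'E'
def board(C,uv,z):
    "uv order: TL TR BL BR"
    p=onz(C,uv,z)[:,:2];c=p.mean(0);d=p[2]+p[3]-p[0]-p[1];w=p[1]+p[3]-p[0]-p[2]
    print('board c',np.round(c,1),'yaw %.3f'%np.arctan2(d[1],d[0]),'yawW %.3f'%(np.arctan2(w[1],w[0])-np.pi/2),'L %.1f W %.1f'%(np.linalg.norm(d)/2,np.linalg.norm(w)/2));return c,np.arctan2(d[1],d[0])
E
python3 - <<'E'
from h import *
C=cam('wrist',np.load('pics/w11_T.npy'))
c,y=board(C,np.array([(257,91),(447,95),(262,437),(427,439)])/2+[140,100],130)
plan((*c,250),y+np.pi/2)
plan((*c,184),y+np.pi/2)
E
```

```text
board c [498.  -25.2] yaw -0.237 yawW -0.232 L 129.6 W 64.0
row [5.21, 0.35, -0.13] [0.022, 0.001, -0.002] min rows 2
row [11.81, 0.34, -0.14] [0.022, 0.001, -0.002] min rows 3
```

```bash
python3 -m crank '[[5,0.35,-0.14,0.022,0,0,1],[8,0.35,-0.14,0.022,0,0,1],[11.7,0.35,-0.14,0.022,0,0,1],[11.7,0.35,-0.14,0.022,0,0,1],[11.7,0.35,-0.14,0.022,0,0,1],[11.7,0.35,-0.14,0.022,0,0,1],[11.7,0.35,-0.14,0.022,0,0,-1],[11.7,0.35,-0.14,0.022,0,0,-1],[11.7,0.35,-0.14,0.022,0,0,-1],[11.7,0.35,-0.14,0.022,0,0,-1],[11.7,0.35,-0.14,0.022,0,0,-1],[11.7,0.35,-0.14,0.022,0,0,-1],[11.7,0.35,-0.14,0.022,0,0,-1],[11.7,0.35,-0.14,0.022,0,0,-1]]' 60
python3 - <<'E'
from h import *
st()
snap('wrist','w12',(140,100,500,380),2)
E
```

```text
t: 11.18
tcp_pos: [498.8, -25.3, 187.1]
tool_rot: [-0.636, 1.568, 0.698]
ft_force: [-2.3, -0.5, 12.7]
gripper_width: 0.728
t11.18 [498.8 -25.3 187.1] F [-2.3 -0.5 12.7] w0.728 jawyaw 1.334 tilt 0.002 j [ 0.09  0.35 -0.12  2.02  0.06  0.77  1.27]
```

View pics/w12.png

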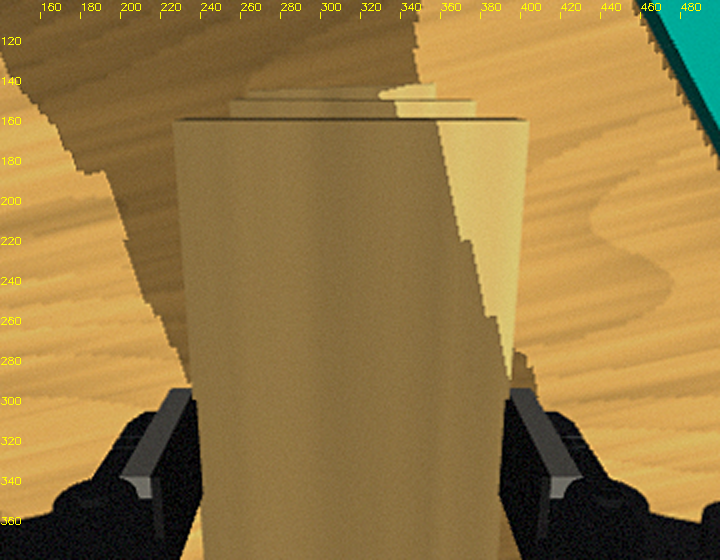

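```bash
python3 -m crank '[[-3,0,0,0,0,0,-1],[-6,0,0,0,0,0,-1],[-7,0,0,0,0,0,-1],[-7,0,0,0,0,0,-1]]'
python3 - <<'E'
from h import *
st()
plan((600,-277.6,255),1.653)
E
```

```text
t: 11.57
tcp_pos: [499.9, -25.4, 260.7]
tool_rot: [-1.179, 1.563, 0.156]
ft_force: [0.7, 0.8, -1.0]
gripper_width: 0.724
t11.57 [499.9 -25.4 260.7] F [ 0.7  0.8 -1. ] w0.724 jawyaw 1.334 tilt 0.008 j [ 0.1   0.25 -0.12  1.96  0.04  0.93  1.29]
row [0.61, -15.64, -22.17] [-0.319, 0.002, 0.008] min rows 7
```

```bash
python3 -m crank '[[0.6,-15.6,-22.2,-0.32,0,0.006,-1],[0.6,-15.6,-22.2,-0.32,0,0.006,-1],[0.6,-15.6,-22.2,-0.32,0,0.006,-1],[0.6,-15.6,-22.2,-0.32,0,0.006,-1],[0.6,-15.6,-22.2,-0.32,0,0.006,-1],[0.6,-15.6,-22.2,-0.32,0,0.006,-1],[0.6,-15.6,-22.2,-0.32,0,0.006,-1],[0.6,-15.6,-22.2,-0.32,0,0.006,-1],[0.6,-15.6,-22.2,-0.32,0,0.006,-1],[0.6,-15.6,-22.2,-0.32,0,0.006,-1],[0.6,-15.6,-22.2,-0.32,0,0.006,-1]]'
python3 - <<'E'
from h import *
st()
snap('wrist','w13',(140,0,500,280),2)
E
```

```text
t: 12.48
tcp_pos: [599.5, -276.4, 255.0]
tool_rot: [-0.678, 1.568, 0.978]
ft_force: [0.4, -0.0, -0.2]
gripper_width: 0.725
t12.48 [ 599.5 -276.4  255. ] F [ 0.4 -0.  -0.2] w0.725 jawyaw 1.656 tilt 0.003 j [ 0.43  0.53 -0.07  1.56  0.03  1.05  2.01]
```

View pics/w13.png

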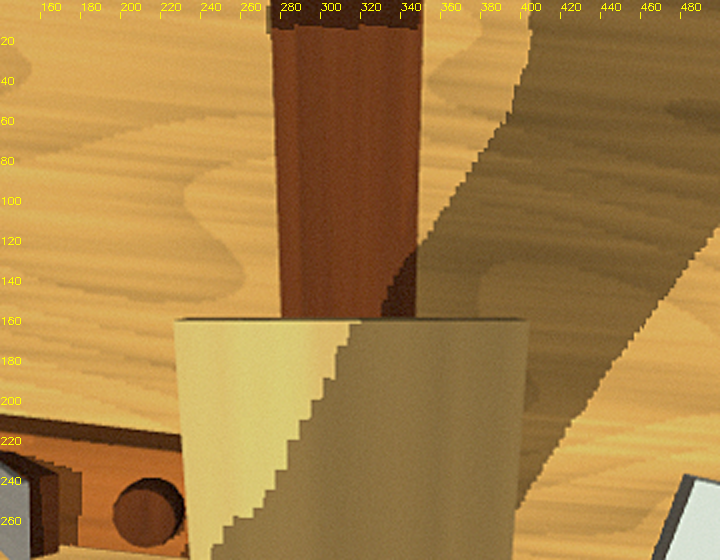

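Run:
```python
from h import *
T=np.load('pics/w13_T.npy');C=cam('wrist',T)
f=lambda l:np.array(l)/2+[140,0]
p=onz(C,f([(273,28.5),(421,28.5),(281,318),(415,318)]),8);print(np.round(p,1))
h=onz(C,f([(175,319.5),(529,319.5)]),T[2,3]-57)
ht=(h-T[:3,3])@T[:3,:3];print(np.round(ht,1),'board centre tool y',ht[:,1].mean()-65)
d=(p[1]+p[3]-p[0]-p[2])/2
m1=(p[0]+p[1])/2;m2=(p[2]+p[3])/2;y=np.arctan2(*(m2-m1)[1::-1]);print('tray yaw',y,'inner end mid',m1,'centre',m1[:2]+69*np.array([np.cos(y),np.sin(y)]),np.linalg.norm(d))
```

```text
[[ 436.5 -320.5    8. ]
 [ 431.5 -262.2    8. ]
 [ 547.  -311.3    8. ]
 [ 542.  -252.     8. ]]
[[ 56.8  66.5 -31.2]
 [ 57.   66.5  31.6]] board centre tool y 1.4614136257268342
tray yaw 0.08773972283443539 inner end mid [ 433.95146046 -291.35595827    8.        ] centre [ 502.68604086 -285.309682  ] 58.98048653440324
```

Run:
```python
from h import *
plan((493.4,-286.4,125),1.655)
```

```text
row [13.0, 10.69, -0.12] [0.001, 0.002, 0.002] min rows 5
```

```bash
python3 -m crank '[[3,5,-0.1,0,0,0,-1],[7,10.7,-0.1,0,0,0,-1],[10,10.7,-0.1,0,0,0,-1],[13,10.7,-0.1,0,0,0,-1],[13,10.7,-0.1,0,0,0,-1],[13,10.7,-0.1,0,0,0,-1],[13,10.7,-0.1,0,0,0,-1]]'
python3 - <<'E'
from h import *
st()
snap('wrist','w14',(140,0,500,280),2)
snap('scene','s14',(230,140,330,230),7)
plan((493.4,-286.4,78),1.655)
E
```

```text
t: 13.12
tcp_pos: [494.7, -285.8, 126.2]
tool_rot: [-1.057, 1.567, 0.599]
ft_force: [0.7, -0.1, 0.7]
gripper_width: 0.726
t13.12 [ 494.7 -285.8  126.2] F [ 0.7 -0.1  0.7] w0.726 jawyaw 1.657 tilt 0.004 j [ 0.52  0.55 -0.06  1.88  0.04  0.71  2.09]
row [4.91, 0.22, -0.01] [0.002, 0.0, 0.005] min rows 2
```

View pics/w14.png

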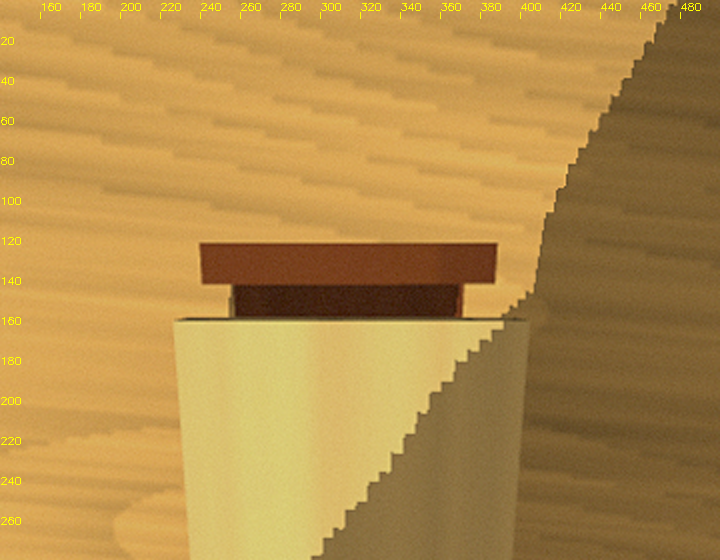

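View pics/s14.png

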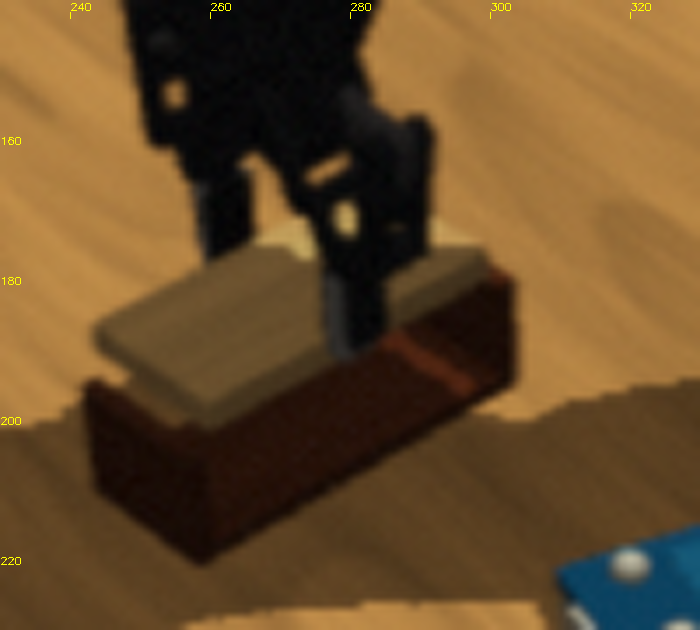

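Run:
```python
from h import *
T=np.load('pics/w14_T.npy');C=cam('wrist',T)
f=lambda l:np.array(l)/2+[140,0]
p=onz(C,f([(202,283.5),(496,283.5)]),48); h=onz(C,f([(175,319.5),(529,319.5)]),T[2,3]-57)
g=lambda a:np.round((a-T[:3,3])@T[:3,:3],1)
print(g(p),g(h))
```

```text
[[ 77.9  72.3 -30.4]
 [ 78.1  72.3  29.6]] [[ 56.7  66.5 -31.2]
 [ 56.9  66.5  31.6]]
```

```bash
python3 -m crank '[[1,0.2,0,0,0,0,-1],[2,0.2,0,0,0,0,-1],[3,0.2,0,0,0,0,-1],[4,0.2,0,0,0,0,-1],[4.6,0.2,0,0,0,0,-1],[4.7,0.2,0,0,0,0,-1],[4.7,0.2,0,0,0,0,-1]]'
python3 - <<'E'
from h import *
st()
plan((493.4,-286.4,77),1.655)
E
```

```text
t: 13.8
tcp_pos: [493.3, -286.2, 79.4]
tool_rot: [-1.305, 1.567, 0.352]
ft_force: [0.9, -0.3, -0.5]
gripper_width: 0.726
t13.80 [ 493.3 -286.2   79.4] F [ 0.9 -0.3 -0.5] w0.726 jawyaw 1.657 tilt 0.004 j [ 0.51  0.63 -0.05  1.89  0.05  0.62  2.09]
row [0.24, -0.0, -0.02] [0.002, 0.001, 0.004] min rows 1
```

```bash
python3 -m crank '[[0.15,0,0,0,0,0,-1],[0.2,0,0,0,0,0,-1],[0.2,0,0,0,0,0,-1]]'
python3 -m crank '[[0,0,0,0,0,0,1],[0,0,0,0,0,0,1],[0,0,0,0,0,0,1],[0,0,0,0,0,0,1],[0,0,0,0,0,0,1],[0,0,0,0,0,0,1],[-2,0,0,0,0,0,1],[-6,0,0,0,0,0,1],[-10,0,0,0,0,0,1],[-12,0,0,0,0,0,1],[-12,0,0,0,0,0,1]]'
python3 - <<'E'
from h import *
st()
snap('wrist','w15',(140,100,500,380),2)
plan((502,-25.5,284),1.355)
E
```

```text
t: 14.05
tcp_pos: [493.6, -286.3, 78.0]
tool_rot: [-1.408, 1.566, 0.249]
ft_force: [-1.1, 0.7, 2.6]
gripper_width: 0.726
t: 14.97
tcp_pos: [494.7, -287.3, 202.9]
tool_rot: [-1.865, 1.56, -0.208]
ft_force: [0.8, 0.0, -0.7]
gripper_width: 0.998
t14.97 [ 494.7 -287.3  202.9] F [ 0.8  0.  -0.7] w0.998 jawyaw 1.657 tilt 0.011 j [ 0.52  0.44 -0.06  1.84  0.03  0.85  2.1 ]
row [-8.38, -3.12, 25.97] [0.302, -0.0, 0.008] min rows 7
```

View pics/w15.png

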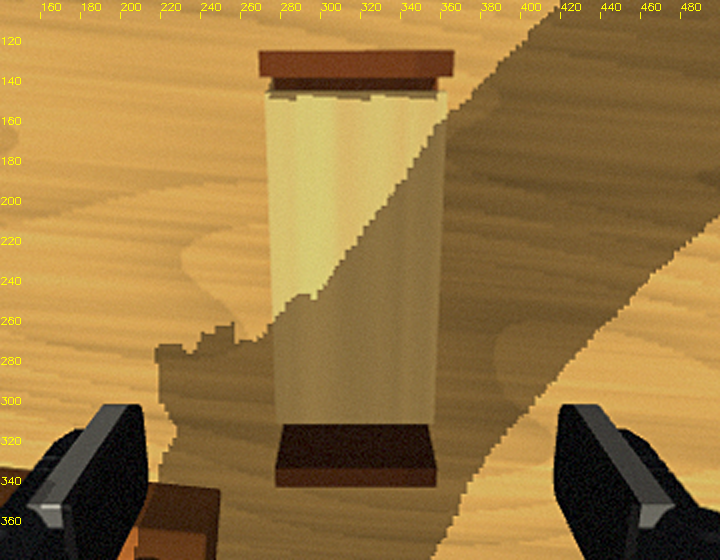

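```bash
python3 -m crank '[[-8.4,-3.1,26,0.302,0,0.008,1],[-8.4,-3.1,26,0.302,0,0.008,1],[-8.4,-3.1,26,0.302,0,0.008,1],[-8.4,-3.1,26,0.302,0,0.008,1],[-8.4,-3.1,26,0.302,0,0.008,1],[-8.4,-3.1,26,0.302,0,0.008,1],[-8.4,-3.1,26,0.302,0,0.008,1],[-8.4,-3.1,26,0.302,0,0.008,1],[-8.4,-3.1,26,0.302,0,0.008,1],[-8.4,-3.1,26,0.302,0,0.008,1],[-8.4,-3.1,26,0.302,0,0.008,1]]'
python3 - <<'E'
from h import *
st()
snap('wrist','w16',(140,100,500,380),2)
E
```

```text
t: 15.93
tcp_pos: [501.5, -26.3, 283.4]
tool_rot: [2.364, 1.57, -2.566]
ft_force: [0.2, 0.4, 0.2]
gripper_width: 0.997
t15.93 [501.5 -26.3 283.4] F [0.2 0.4 0.2] w0.997 jawyaw 1.353 tilt 0.001 j [ 0.09  0.22 -0.12  1.93  0.03  0.99  1.31]
```

View pics/w16.png

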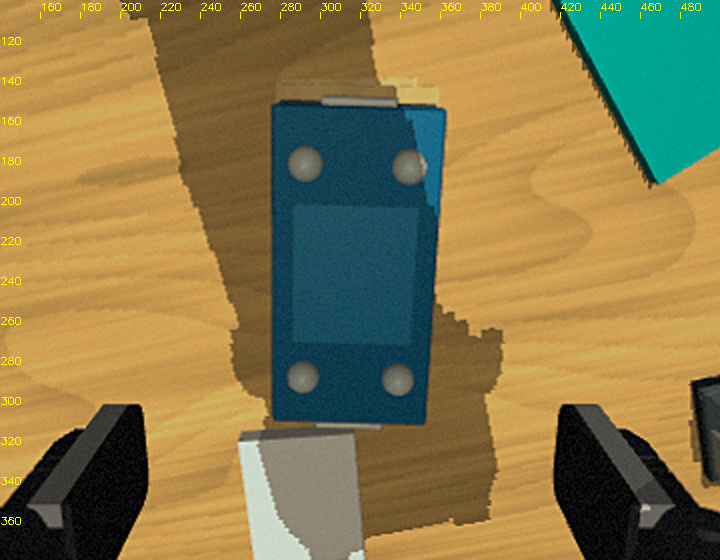

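Run:
```python
from h import *
C=cam('wrist',np.load('pics/w16_T.npy'))
f=lambda l:np.array(l)/2+[140,100]
b,e=fitlug([(C,f([(305,163),(410,167),(303,377),(398,380)]))],114.5,[500,-25,-.22]);print(b,e)
plan((b[0],b[1],145.7),b[2]+np.pi/2)
```

```text
[ 4.96885839e+02 -2.43195292e+01 -2.48375472e-01] 0.5162014499297811
row [13.78, 0.49, 0.11] [0.03, -0.001, -0.001] min rows 4
```

```bash
python3 -m crank '[[3,0.5,0.1,0.03,0,0,1],[6.5,0.5,0.1,0.03,0,0,1],[10,0.5,0.1,0.03,0,0,1],[13.8,0.5,0.1,0.03,0,0,1],[13.8,0.5,0.1,0.03,0,0,1],[13.8,0.5,0.1,0.03,0,0,1],[13.8,0.5,0.1,0.03,0,0,1],[13.8,0.5,0.1,0.03,0,0,-1],[13.8,0.5,0.1,0.03,0,0,-1],[13.8,0.5,0.1,0.03,0,0,-1],[13.8,0.5,0.1,0.03,0,0,-1],[13.8,0.5,0.1,0.03,0,0,-1],[13.8,0.5,0.1,0.03,0,0,-1],[13.8,0.5,0.1,0.03,0,0,-1],[13.8,0.5,0.1,0.03,0,0,-1]]' 70
python3 - <<'E'
from h import *
st()
snap('wrist','w17',(140,100,500,380),2)
E
python3 -m crank '[[-3,0,0,0,0,0,-1],[-7,0,0,0,0,0,-1],[-11,0,0,0,0,0,-1],[-13,0,0,0,0,0,-1],[-13,0,0,0,0,0,-1]]'
python3 - <<'E'
from h import *
st()
snap('wrist','w18',(140,100,500,380),2)
plan((583,296,290),1.319)
E
```

```text
t: 17.23
tcp_pos: [497.6, -24.5, 147.4]
tool_rot: [-1.745, 1.569, -0.423]
ft_force: [-3.1, -0.9, 13.1]
gripper_width: 0.698
t17.23 [497.6 -24.5 147.4] F [-3.1 -0.9 13.1] w0.698 jawyaw 1.323 tilt 0.002 j [ 0.07  0.42 -0.1   2.05  0.07  0.68  1.25]
t: 17.7
tcp_pos: [498.9, -24.4, 283.0]
tool_rot: [-1.437, 1.56, -0.115]
ft_force: [1.0, 0.4, -2.4]
gripper_width: 0.689
t17.70 [498.9 -24.4 283. ] F [ 1.   0.4 -2.4] w0.689 jawyaw 1.323 tilt 0.010 j [ 0.09  0.22 -0.12  1.95  0.03  0.97  1.28]
row [-0.95, -0.37, 33.14] [0.004, 0.001, 0.007] min rows 8
```

View pics/w17.png

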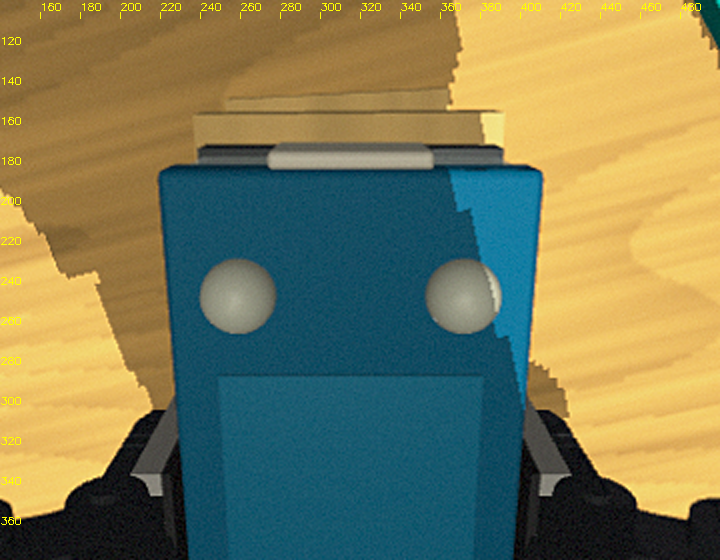

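View pics/w18.png

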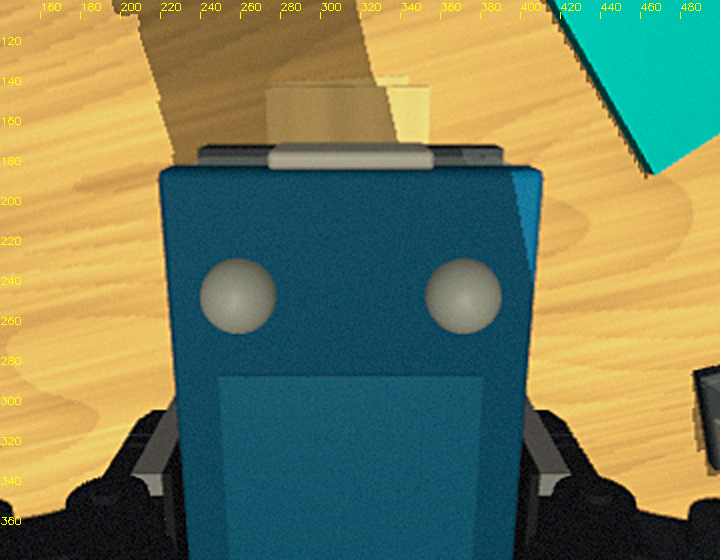

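```bash
python3 -m crank '[[-1,-0.4,33.1,0,0,0.007,-1],[-1,-0.4,33.1,0,0,0.007,-1],[-1,-0.4,33.1,0,0,0.007,-1],[-1,-0.4,33.1,0,0,0.007,-1],[-1,-0.4,33.1,0,0,0.007,-1],[-1,-0.4,33.1,0,0,0.007,-1],[-1,-0.4,33.1,0,0,0.007,-1],[-1,-0.4,33.1,0,0,0.007,-1],[-1,-0.4,33.1,0,0,0.007,-1],[-1,-0.4,33.1,0,0,0.007,-1],[-1,-0.4,33.1,0,0,0.007,-1],[-1,-0.4,33.1,0,0,0.007,-1]]'
python3 - <<'E'
from h import *
st()
snap('wrist','w19',(140,0,500,280),2)
E
```

```text
t: 18.75
tcp_pos: [583.2, 294.1, 289.9]
tool_rot: [2.952, 1.57, -2.01]
ft_force: [0.2, -1.2, -1.9]
gripper_width: 0.694
t18.75 [583.2 294.1 289.9] F [ 0.2 -1.2 -1.9] w0.694 jawyaw 1.321 tilt 0.001 j [-0.35  0.49 -0.23  1.55  0.12  1.12  0.72]
```

View pics/w19.png

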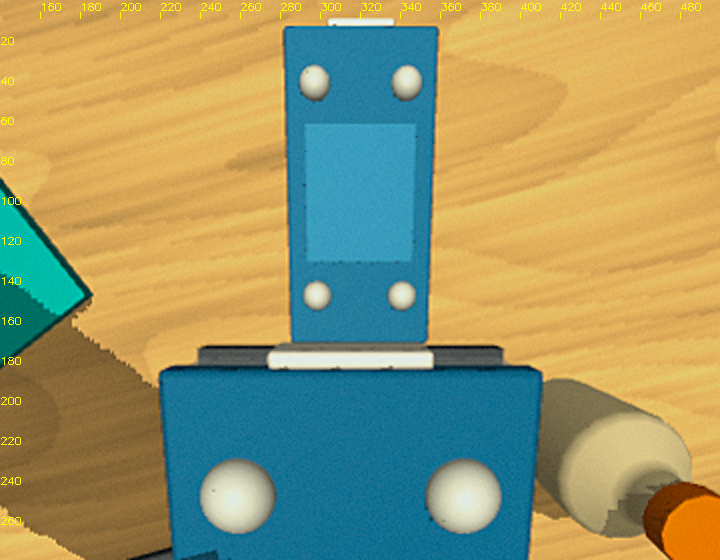

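```bash
cat >> h.py <<'E'
def place(name,off,hand,below,zl,dz,yaw0=-.25,s=2):
    T=np.load(f'pics/{name}_T.npy');C=cam('wrist',T);f=lambda l:np.array(l,float)/s+off
    b,e=fitlug([(C,f(below))],zl,[480.8,323.9,yaw0]);print('below',np.round(b,3),round(e,2))
    h=onz(C,f(hand),T[2,3]-dz);ht=(h-T[:3,3])@T[:3,:3];yo=ht[:,1].mean()-40;print('hand',np.round(ht,1),'yo',round(yo,2),'yawerr',(ht[1,1]-ht[0,1])/36)
    ty=np.array([-np.cos(b[2]),-np.sin(b[2])]);t=b[:2]-ty*yo;print('tcp xy',np.round(t,1),'jaw',b[2]+np.pi/2);return t,b[2]+np.pi/2
E
python3 - <<'E'
from h import *
t,j=place('w19',[140,0],[(238,496),(464,496)],[(314,82),(407,82),(317,295),(401.5,295)],55.5,32.4)
plan((*t,160),j)
E
```

```text
below [ 4.81874e+02  3.23576e+02 -2.51000e-01] 0.48
hand [[ 32.4  41.3 -17.6]
 [ 32.4  41.3  17.3]] yo 1.33 yawerr 0.0005398203618950012
tcp xy [483.2 323.2] jaw 1.3199185980532537
row [13.02, 10.42, 0.35] [0.001, -0.0, 0.0] min rows 4
```

```bash
python3 -m crank '[[0,4,0.35,0,0,0,-1],[0,8,0.35,0,0,0,-1],[0,10.48,0.35,0,0,0,-1],[5,10.48,0.35,0,0,0,-1],[9,10.48,0.35,0,0,0,-1],[13,10.48,0.35,0,0,0,-1],[13.8,10.48,0.35,0,0,0,-1],[13.8,10.48,0.35,0,0,0,-1],[13.8,10.48,0.35,0,0,0,-1],[13.8,10.48,0.35,0,0,0,-1]]'
python3 - <<'E'
from h import *
st()
plan((482.6,323.4,128.4),1.32)
snap('side','d20',(250,310,450,460),3.5);snap('wrist','w20',(140,0,500,280),2)
E
```

```text
t: 19.63
tcp_pos: [483.7, 323.9, 154.6]
tool_rot: [-0.829, 1.568, 0.492]
ft_force: [0.0, -0.6, -2.3]
gripper_width: 0.694
t19.63 [483.7 323.9 154.6] F [ 0.  -0.6 -2.3] w0.694 jawyaw 1.321 tilt 0.003 j [-0.46  0.53 -0.24  1.83  0.17  0.79  0.54]
row [2.62, 0.1, -0.08] [0.001, 0.002, 0.002] min rows 1
```

View pics/w20.png

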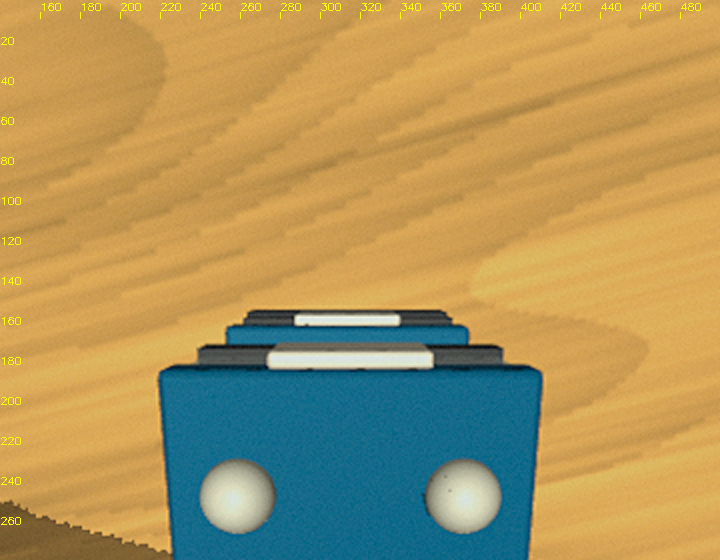

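View pics/d20.png

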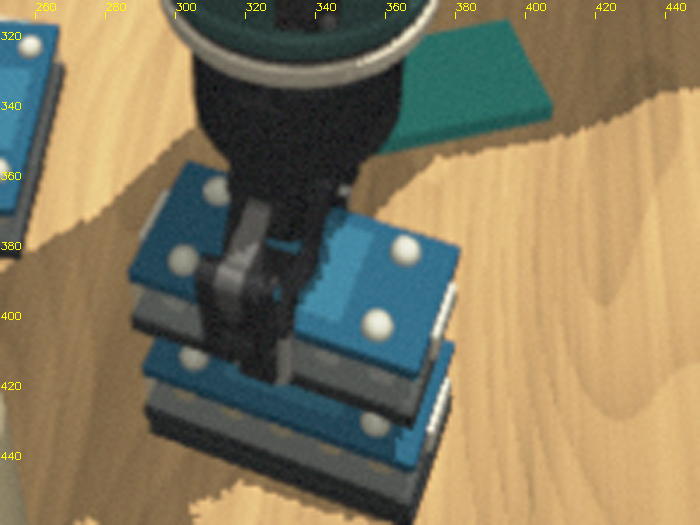

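```bash
python3 -m crank '[[0.6,0.1,-0.08,0,0,0,-1],[1.2,0.1,-0.08,0,0,0,-1],[1.6,0.1,-0.08,0,0,0,-1],[1.9,0.1,-0.08,0,0,0,-1],[2.2,0.1,-0.08,0,0,0,-1],[2.4,0.1,-0.08,0,0,0,-1],[2.4,0.1,-0.08,0,0,0,-1]]'
python3 - <<'E'
from h import *
st()
E
```

```text
t: 20.32
tcp_pos: [482.3, 323.3, 129.9]
tool_rot: [-0.86, 1.568, 0.46]
ft_force: [-0.0, -0.1, -2.3]
gripper_width: 0.692
t20.32 [482.3 323.3 129.9] F [-0.  -0.1 -2.3] w0.692 jawyaw 1.321 tilt 0.003 j [-0.46  0.57 -0.23  1.85  0.18  0.74  0.53]
```

Lugs are in the recesses (no force below the contact height). Final seat, release, rise.

```bash
python3 -m crank '[[0.15,0,0,0,0,0,-1],[0.2,0,0,0,0,0,-1],[0.2,0,0,0,0,0,-1]]'
python3 -m crank '[[0,0,0,0,0,0,1],[0,0,0,0,0,0,1],[0,0,0,0,0,0,1],[0,0,0,0,0,0,1],[0,0,0,0,0,0,1],[0,0,0,0,0,0,1],[-3,0,0,0,0,0,1],[-7,0.1,0,0,0,0,1],[-11,0.15,0,0,0,0,1],[-13.5,0.15,0,0,0,0,1],[-13.5,0.15,0,0,0,0,1],[-13.5,0.15,0,0,0,0,1]]'
python3 - <<'E'
from h import *
st()
snap('wrist','w21',(140,100,500,380),2)
plan((499,-25,244),1.335)
E
```

```text
t: 20.57
tcp_pos: [482.4, 323.4, 128.8]
tool_rot: [-0.92, 1.568, 0.401]
ft_force: [-4.2, -4.3, 13.4]
gripper_width: 0.691
t: 21.57
tcp_pos: [481.0, 323.8, 265.3]
tool_rot: [-0.86, 1.565, 0.46]
ft_force: [-0.2, 1.2, -1.2]
gripper_width: 0.996
t21.57 [481.  323.8 265.3] F [-0.2  1.2 -1.2] w0.996 jawyaw 1.321 tilt 0.006 j [-0.43  0.39 -0.27  1.76  0.12  1.    0.57]
row [1.95, -10.41, -33.31] [-0.014, 0.002, 0.003] min rows 9
```

View pics/w21.png

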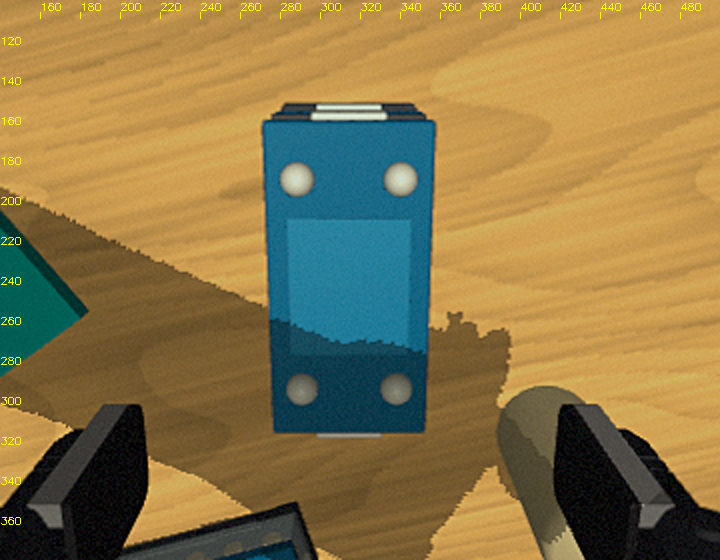

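```bash
python3 -m crank '[[0,-10.4,-33.3,-0.014,0.002,0.003,1],[0,-10.4,-33.3,-0.014,0.002,0.003,1],[0,-10.4,-33.3,-0.014,0.002,0.003,1],[0,-10.4,-33.3,-0.014,0.002,0.003,1],[0,-10.4,-33.3,-0.014,0.002,0.003,1],[1.9,-10.4,-33.3,-0.014,0.002,0.003,1],[1.9,-10.4,-33.3,-0.014,0.002,0.003,1],[1.9,-10.4,-33.3,-0.014,0.002,0.003,1],[1.9,-10.4,-33.3,-0.014,0.002,0.003,1],[1.9,-10.4,-33.3,-0.014,0.002,0.003,1],[1.9,-10.4,-33.3,-0.014,0.002,0.003,1],[1.9,-10.4,-33.3,-0.014,0.002,0.003,1]]'
python3 - <<'E'
from h import *
st()
snap('wrist','w22',(140,100,500,380),2); snap('scene','s22')
E
```

```text
t: 22.62
tcp_pos: [498.7, -24.1, 243.7]
tool_rot: [1.446, 1.569, 2.781]
ft_force: [-0.4, -0.3, -0.1]
gripper_width: 0.999
t22.62 [498.7 -24.1 243.7] F [-0.4 -0.3 -0.1] w0.999 jawyaw 1.335 tilt 0.001 j [ 0.08  0.27 -0.11  1.98  0.04  0.9   1.29]
```

View pics/w22.png

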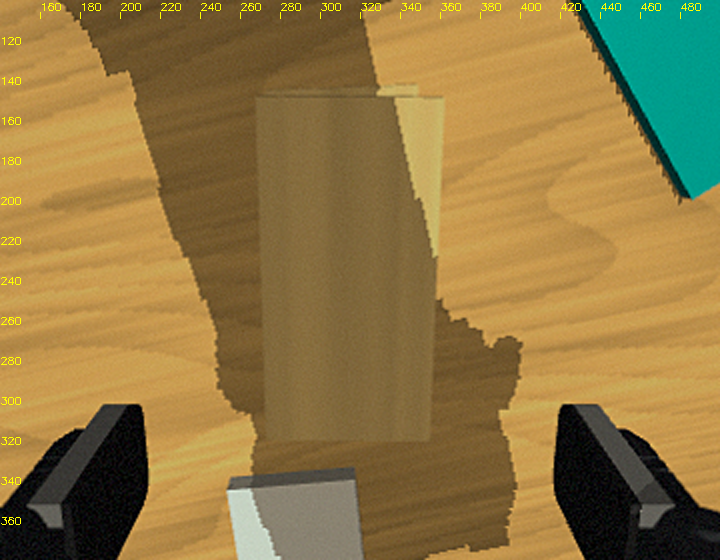

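View pics/s22_full.png

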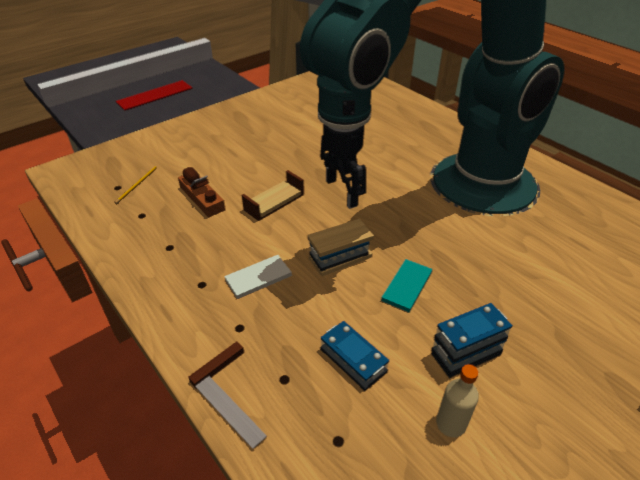

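Run:
```python
from h import *
C=cam('wrist',np.load('pics/w22_T.npy'))
c,y=board(C,np.array([(256,96),(444,97),(265,441),(431,441)])/2+[140,100],71)
plan((*c,127.5),y+np.pi/2)
```

```text
board c [496.5 -24.3] yaw -0.241 yawW -0.238 L 130.1 W 64.2
row [11.67, 0.21, -0.11] [0.007, 0.0, -0.001] min rows 3
```

```bash
python3 -m crank '[[4,0.1,-0.1,0,0,0,1],[8,0.1,-0.1,0,0,0,1],[11.7,0.1,-0.1,0,0,0,1],[11.7,0.1,-0.1,0,0,0,1],[11.7,0.1,-0.1,0,0,0,1],[11.7,0.1,-0.1,0,0,0,1],[11.7,0.1,-0.1,0,0,0,-1],[11.7,0.1,-0.1,0,0,0,-1],[11.7,0.1,-0.1,0,0,0,-1],[11.7,0.1,-0.1,0,0,0,-1],[11.7,0.1,-0.1,0,0,0,-1],[11.7,0.1,-0.1,0,0,0,-1],[11.7,0.1,-0.1,0,0,0,-1],[11.7,0.1,-0.1,0,0,0,-1]]' 60
python3 -c "
from h import *
st()"
python3 -m crank '[[-3,0,0,0,0,0,-1],[-7,0,0,0,0,0,-1],[-11,0,0,0,0,0,-1],[-13,0,0,0,0,0,-1],[-13,0,0,0,0,0,-1]]'
python3 - <<'E'
from h import *
st()
snap('wrist','w23',(140,100,500,380),2)
plan((600,-277.6,255),1.655)
E
```

```text
t: 23.88
tcp_pos: [498.7, -24.5, 129.4]
tool_rot: [-1.312, 1.568, 0.025]
ft_force: [-3.5, -1.7, 18.4]
gripper_width: 0.732
t23.88 [498.7 -24.5 129.4] F [-3.5 -1.7 18.4] w0.732 jawyaw 1.337 tilt 0.003 j [ 0.07  0.45 -0.1   2.05  0.07  0.64  1.26]
t: 24.3
tcp_pos: [500.0, -24.5, 265.4]
tool_rot: [-1.359, 1.559, -0.023]
ft_force: [1.1, -0.8, 0.2]
gripper_width: 0.726
t24.30 [500.  -24.5 265.4] F [ 1.1 -0.8  0.2] w0.726 jawyaw 1.337 tilt 0.012 j [ 0.09  0.24 -0.12  1.96  0.03  0.93  1.29]
row [0.89, -15.67, -22.27] [-0.319, 0.0, 0.009] min rows 7
```

View pics/w23.png

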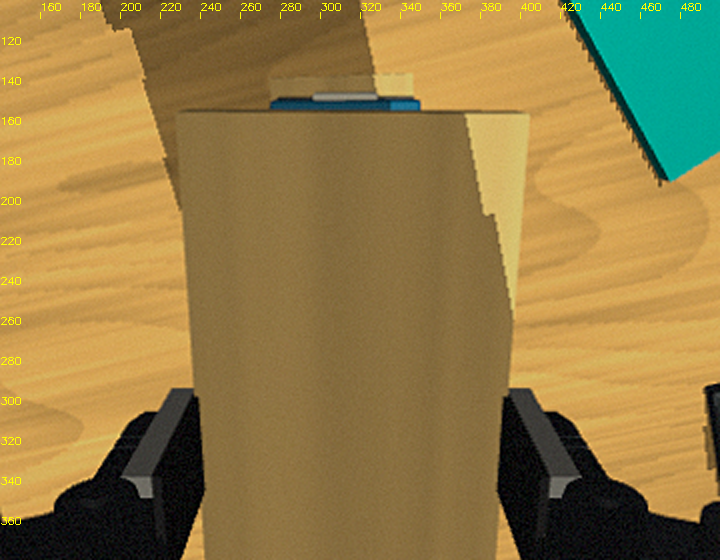

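Run:
```python
from h import *
T=np.load('pics/w23_T.npy');C=cam('wrist',T)
h=onz(C,np.array([(177,111.5),(529,113)])/2+[140,100],T[2,3]-58.4);ht=(h-T[:3,3])@T[:3,:3];yo=ht[:,1].mean()-65;print(np.round(ht,1),yo)
plan((491.9+yo,-286.5+.085*yo,140),1.655)
```

```text
[[ 57.5  67.7 -31.1]
 [ 57.7  67.5  31.6]] 2.59707992868249
row [12.29, -5.51, -25.59] [-0.319, 0.0, 0.009] min rows 7
```

```bash
python3 -m crank '[[0,-1,-4,-0.1,0,0.009,-1],[2,-2,-8,-0.2,0,0.009,-1],[4,-3,-12,-0.319,0,0.009,-1],[6,-5.5,-16,-0.319,0,0.009,-1],[8,-5.5,-20,-0.319,0,0.009,-1],[8,-5.5,-24,-0.319,0,0.009,-1],[9,-5.5,-25.6,-0.319,0,0.009,-1],[12.3,-5.5,-25.6,-0.319,0,0.009,-1],[12.3,-5.5,-25.6,-0.319,0,0.009,-1],[12.3,-5.5,-25.6,-0.319,0,0.009,-1],[12.3,-5.5,-25.6,-0.319,0,0.009,-1]]'
python3 - <<'E'
from h import *
st()
snap('wrist','w24',(140,0,500,280),2)
plan((494.5,-286.3,92),1.655)
E
```

```text
t: 25.27
tcp_pos: [495.0, -285.6, 140.9]
tool_rot: [-0.872, 1.57, 0.784]
ft_force: [0.1, -0.1, -0.3]
gripper_width: 0.724
t25.27 [ 495.  -285.6  140.9] F [ 0.1 -0.1 -0.3] w0.724 jawyaw 1.657 tilt 0.001 j [ 0.5   0.53 -0.04  1.87  0.03  0.74  2.1 ]
row [4.94, 0.1, -0.06] [0.002, -0.0, 0.002] min rows 2
```

View pics/w24.png

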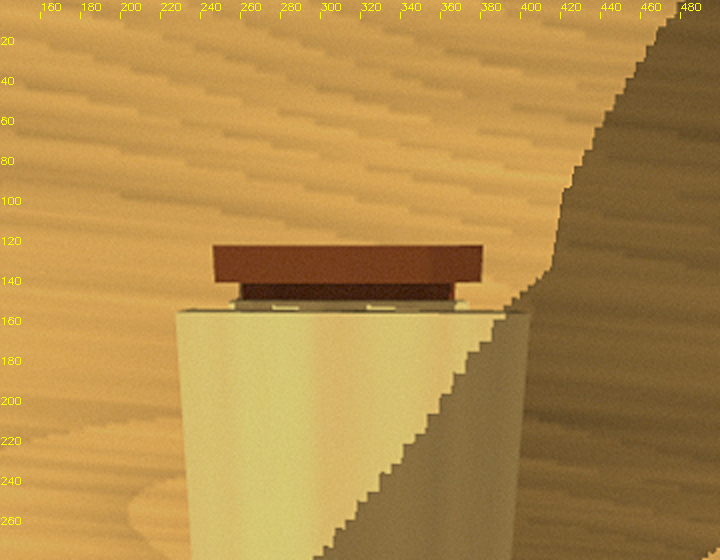

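Run:
```python
from h import *
T=np.load('pics/w24_T.npy');C=cam('wrist',T)
f=lambda l:np.array(l)/2+[140,0]
p=onz(C,f([(215,282),(482,282)]),48); h=onz(C,f([(177,311),(529,311)]),T[2,3]-58.4)
g=lambda a:np.round((a-T[:3,3])@T[:3,:3],1)
print(g(p),g(h))
```

```text
[[ 92.9  72.5 -30.5]
 [ 92.9  72.5  29.5]] [[ 58.3  67.8 -31.1]
 [ 58.4  67.9  31.9]]
```

```bash
python3 -m crank '[[1,0.08,-0.07,0,0,0,-1],[2,0.08,-0.07,0,0,0,-1],[3,0.08,-0.07,0,0,0,-1],[4,0.08,-0.07,0,0,0,-1],[4.6,0.08,-0.07,0,0,0,-1],[4.8,0.08,-0.07,0,0,0,-1],[4.9,0.08,-0.07,0,0,0,-1],[5.0,0.08,-0.07,0,0,0,-1],[5.0,0.08,-0.07,0,0,0,-1]]'
python3 -c "
from h import *
st()"
```

```text
t: 26.07
tcp_pos: [494.7, -286.4, 91.5]
tool_rot: [-1.675, 1.569, -0.018]
ft_force: [0.4, -0.0, -0.7]
gripper_width: 0.723
t26.07 [ 494.7 -286.4   91.5] F [ 0.4 -0.  -0.7] w0.723 jawyaw 1.657 tilt 0.002 j [ 0.5   0.61 -0.04  1.88  0.04  0.65  2.1 ]
```

```bash
python3 -m crank '[[0.1,0,0,0,0,0,-1],[0.15,0,0,0,0,0,-1],[0.15,0,0,0,0,0,-1]]'
python3 -m crank '[[0,0,0,0,0,0,1],[0,0,0,0,0,0,1],[0,0,0,0,0,0,1],[0,0,0,0,0,0,1],[0,0,0,0,0,0,1],[0,0,0,0,0,0,1],[-2,0,0,0,0,0,1],[-6,0,0,0,0,0,1],[-10,0,0,0,0,0,1],[-12,0,0,0,0,0,1],[-12,0,0,0,0,0,1]]'
python3 - <<'E'
from h import *
st()
snap('wrist','w25',(140,100,500,380),2)
plan((498,-24.5,229),1.335)
E
```

```text
t: 26.32
tcp_pos: [494.9, -286.6, 91.0]
tool_rot: [-1.818, 1.568, -0.161]
ft_force: [-4.8, 2.6, 14.6]
gripper_width: 0.723
t: 27.23
tcp_pos: [496.2, -287.4, 215.9]
tool_rot: [-2.062, 1.561, -0.405]
ft_force: [0.6, -1.0, -0.3]
gripper_width: 0.998
t27.23 [ 496.2 -287.4  215.9] F [ 0.6 -1.  -0.3] w0.998 jawyaw 1.657 tilt 0.009 j [ 0.51  0.42 -0.05  1.83  0.02  0.88  2.11]
row [-1.62, -2.52, 26.12] [0.322, -0.002, 0.006] min rows 7
```

View pics/w25.png

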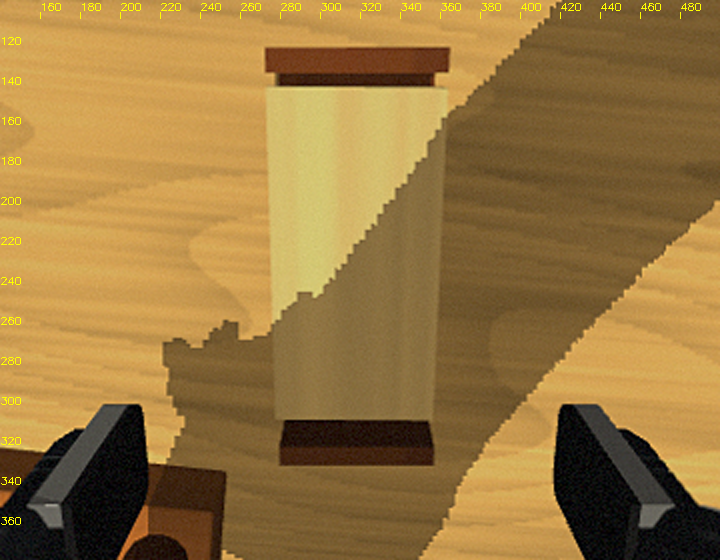

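Flat pile of two. Next: box1 (12–52 mm high).

```bash
python3 -m crank '[[-1.6,-2.5,26.1,0.322,0,0.006,1],[-1.6,-2.5,26.1,0.322,0,0.006,1],[-1.6,-2.5,26.1,0.322,0,0.006,1],[-1.6,-2.5,26.1,0.322,0,0.006,1],[-1.6,-2.5,26.1,0.322,0,0.006,1],[-1.6,-2.5,26.1,0.322,0,0.006,1],[-1.6,-2.5,26.1,0.322,0,0.006,1],[-1.6,-2.5,26.1,0.322,0,0.006,1],[-1.6,-2.5,26.1,0.322,0,0.006,1],[-1.6,-2.5,26.1,0.322,0,0.006,1],[-1.6,-2.5,26.1,0.322,0,0.006,1]]'
python3 - <<'E'
from h import *
st()
snap('wrist','w26',(140,100,500,380),2)
E
```

```text
t: 28.2
tcp_pos: [497.7, -26.0, 228.3]
tool_rot: [3.109, 1.568, -1.842]
ft_force: [-0.5, -0.4, 0.9]
gripper_width: 0.995
t28.20 [497.7 -26.  228.3] F [-0.5 -0.4  0.9] w0.995 jawyaw 1.333 tilt 0.002 j [ 0.06  0.29 -0.08  1.99  0.03  0.86  1.29]
```

View pics/w26.png

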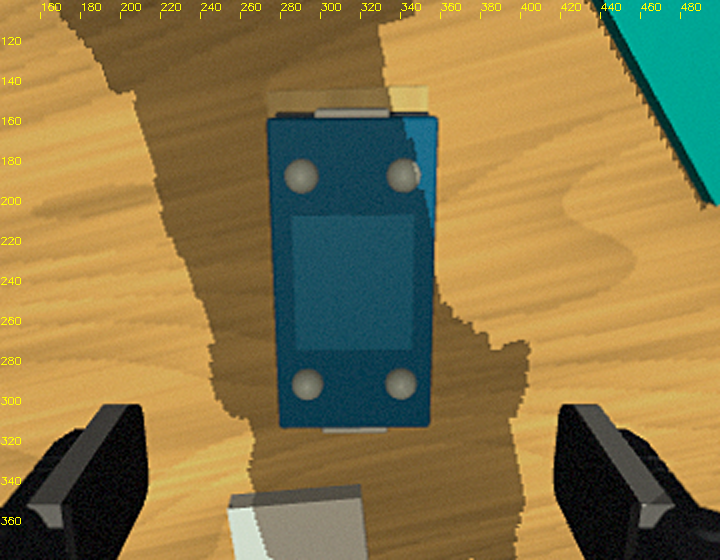

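Run:
```python
from h import *
C=cam('wrist',np.load('pics/w26_T.npy'))
f=lambda l:np.array(l)/2+[140,100]
b,e=fitlug([(C,f([(301,175.5),(403,175.5),(307.5,384),(401,384)]))],55.5,[500,-25,-.22]);print(b,e)
plan((b[0],b[1],87),b[2]+np.pi/2)
```

```text
[ 4.97094329e+02 -2.53555767e+01 -2.27527894e-01] 0.6510906814082773
row [14.14, 0.07, 0.07] [-0.01, -0.002, 0.0] min rows 4
```

```bash
python3 -m crank '[[3,0,0.05,0.01,0,0,1],[6.5,0,0.05,0.01,0,0,1],[10,0,0.05,0.01,0,0,1],[14.1,0,0.05,0.01,0,0,1],[14.1,0,0.05,0.01,0,0,1],[14.1,0,0.05,0.01,0,0,1],[14.1,0,0.05,0.01,0,0,1],[14.1,0,0.05,0.01,0,0,-1],[14.1,0,0.05,0.01,0,0,-1],[14.1,0,0.05,0.01,0,0,-1],[14.1,0,0.05,0.01,0,0,-1],[14.1,0,0.05,0.01,0,0,-1],[14.1,0,0.05,0.01,0,0,-1],[14.1,0,0.05,0.01,0,0,-1],[14.1,0,0.05,0.01,0,0,-1]]' 70
python3 -c "
from h import *
st()"
python3 -m crank '[[-3,0,0,0,0,0,-1],[-7,0,0,0,0,0,-1],[-11,0,0,0,0,0,-1],[-15,0,0,0,0,0,-1],[-19,0,0,0,0,0,-1],[-20,0,0,0,0,0,-1],[-20,0,0,0,0,0,-1]]'
python3 - <<'E'
from h import *
st()
snap('wrist','w27',(140,100,500,380),2)
plan((583,296,330),1.32)
E
```

```text
t: 29.5
tcp_pos: [498.8, -25.9, 89.9]
tool_rot: [-2.036, 1.567, -0.713]
ft_force: [-5.8, 0.4, 25.7]
gripper_width: 0.692
t29.50 [498.8 -25.9  89.9] F [-5.8  0.4 25.7] w0.692 jawyaw 1.323 tilt 0.004 j [ 0.04  0.52 -0.07  2.06  0.07  0.56  1.25]
t: 30.08
tcp_pos: [499.2, -25.4, 294.1]
tool_rot: [-1.592, 1.56, -0.269]
ft_force: [0.3, 0.3, -2.3]
gripper_width: 0.693
t30.08 [499.2 -25.4 294.1] F [ 0.3  0.3 -2.3] w0.693 jawyaw 1.323 tilt 0.011 j [ 0.07  0.2  -0.09  1.93  0.02  1.    1.29]
row [-3.87, -0.35, 33.23] [0.003, -0.001, 0.007] min rows 9
```

View pics/w27.png

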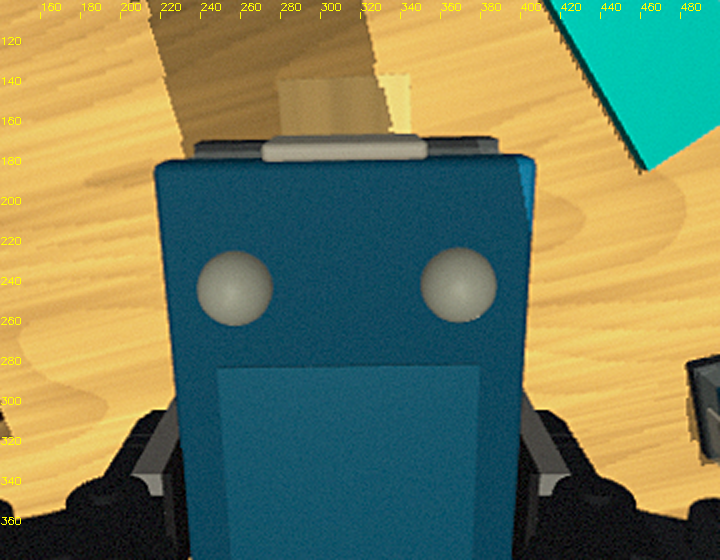

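```bash
python3 -m crank '[[-3.9,-0.35,33.2,0.003,0,0.007,-1],[-3.9,-0.35,33.2,0.003,0,0.007,-1],[-3.9,-0.35,33.2,0.003,0,0.007,-1],[-3.9,-0.35,33.2,0.003,0,0.007,-1],[-3.9,-0.35,33.2,0.003,0,0.007,-1],[-3.9,-0.35,33.2,0.003,0,0.007,-1],[-3.9,-0.35,33.2,0.003,0,0.007,-1],[-3.9,-0.35,33.2,0.003,0,0.007,-1],[-3.9,-0.35,33.2,0.003,0,0.007,-1],[-3.9,-0.35,33.2,0.003,0,0.007,-1],[-3.9,-0.35,33.2,0.003,0,0.007,-1],[-3.9,-0.35,33.2,0.003,0,0.007,-1]]'
python3 - <<'E'
from h import *
st()
snap('wrist','w28',(140,0,500,280),2)
E
```

```text
t: 31.13
tcp_pos: [582.8, 294.5, 329.1]
tool_rot: [2.829, 1.568, -2.135]
ft_force: [0.1, -0.5, -1.8]
gripper_width: 0.69
t31.13 [582.8 294.5 329.1] F [ 0.1 -0.5 -1.8] w0.690 jawyaw 1.319 tilt 0.003 j [-0.36  0.46 -0.22  1.5   0.1   1.2   0.72]
```

View pics/w28.png

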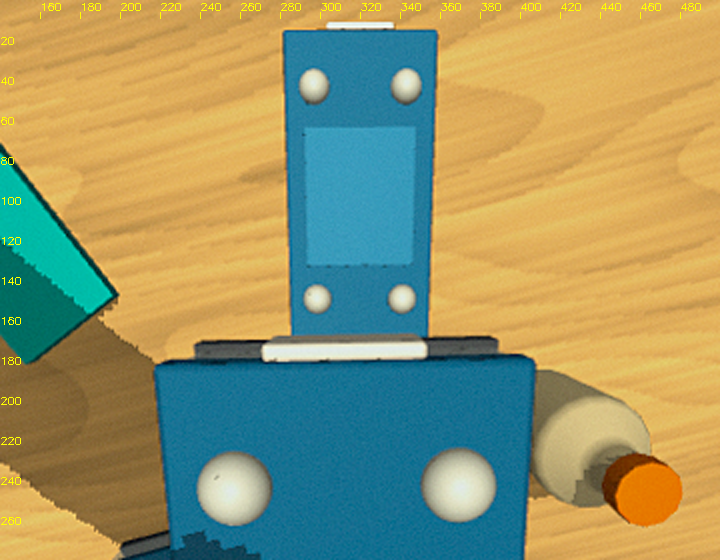

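Run:
```python
from h import *
t,j=place('w28',[140,0],[(234,488),(459,485)],[(314,86),(406.5,86),(317,298.5),(402,298.5)],95.5,33.9)
plan((*t,200),j)
```

```text
below [ 4.82772e+02  3.23391e+02 -2.51000e-01] 0.53
hand [[ 34.   42.1 -18.4]
 [ 33.9  42.7  16.7]] yo 2.4 yawerr 0.01472550316703843
tcp xy [485.1 322.8] jaw 1.3196141766928513
row [12.96, 10.18, 0.34] [-0.001, -0.002, -0.0] min rows 4
```

Run:
```python
from h import *
C=cam('wrist',np.load('pics/w21_T.npy'));f=lambda l:np.array(l)/2+[140,100]
print(fitlug([(C,f([(297,179.5),(401,179.5),(302,389),(397,389)]))],95.5,[481,323.8,-.25]))
```

```text
(array([ 4.81935051e+02,  3.23694860e+02, -2.48368503e-01]), np.float64(0.6637647691513848))
```

```bash
python3 -m crank '[[0,4,0.35,0.015,0,0,-1],[0,8,0.35,0.015,0,0,-1],[0,10.26,0.35,0.015,0,0,-1],[5,10.26,0.35,0.015,0,0,-1],[9,10.26,0.35,0.015,0,0,-1],[13,10.26,0.35,0.015,0,0,-1],[13.6,10.26,0.35,0.015,0,0,-1],[13.6,10.26,0.35,0.015,0,0,-1],[13.6,10.26,0.35,0.015,0,0,-1],[13.6,10.26,0.35,0.015,0,0,-1]]'
python3 - <<'E'
from h import *
st()
plan((484.3,323.1,170),1.335)
snap('wrist','w29',(140,0,500,280),2)
E
```

```text
t: 32.02
tcp_pos: [485.4, 323.6, 196.1]
tool_rot: [-1.406, 1.569, -0.103]
ft_force: [-1.0, 0.3, -2.6]
gripper_width: 0.689
t32.02 [485.4 323.6 196.1] F [-1.   0.3 -2.6] w0.689 jawyaw 1.303 tilt 0.002 j [-0.46  0.48 -0.24  1.81  0.14  0.87  0.54]
row [2.61, 0.1, -0.08] [-0.032, 0.0, 0.002] min rows 1
```

View pics/w29.png

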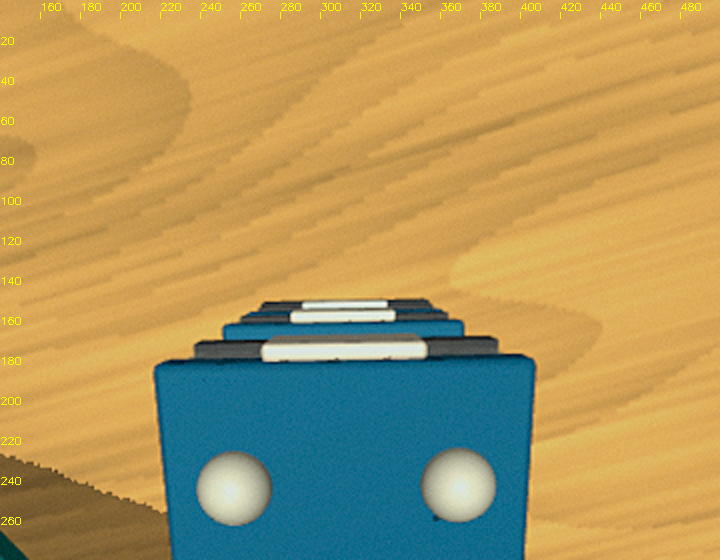

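```bash
python3 -m crank '[[0.6,0.1,-0.06,0,0,0,-1],[1.2,0.1,-0.06,0,0,0,-1],[1.6,0.1,-0.06,0,0,0,-1],[1.9,0.1,-0.06,0,0,0,-1],[2.2,0.1,-0.06,0,0,0,-1],[2.4,0.1,-0.06,0,0,0,-1],[2.4,0.1,-0.06,0,0,0,-1]]'
python3 - <<'E'
from h import *
st()
E
```

```text
t: 32.65
tcp_pos: [484.2, 323.2, 171.6]
tool_rot: [-1.595, 1.569, -0.291]
ft_force: [-0.8, -0.4, -2.6]
gripper_width: 0.689
t32.65 [484.2 323.2 171.6] F [-0.8 -0.4 -2.6] w0.689 jawyaw 1.303 tilt 0.002 j [-0.46  0.51 -0.23  1.82  0.15  0.82  0.53]
```

```bash
python3 -m crank '[[0.15,0,0,0,0,0,-1],[0.2,0,0,0,0,0,-1],[0.2,0,0,0,0,0,-1]]'
python3 -m crank '[[0,0,0,0,0,0,1],[0,0,0,0,0,0,1],[0,0,0,0,0,0,1],[0,0,0,0,0,0,1],[0,0,0,0,0,0,1],[0,0,0,0,0,0,1],[-3,0,0,0,0,0,1],[-7,0.1,0,0,0,0,1],[-11,0.2,0,0,0,0,1],[-13.5,0.2,0,0,0,0,1],[-13.5,0.2,0,0,0,0,1],[-13.5,0.2,0,0,0,0,1]]'
python3 - <<'E'
from h import *
st()
snap('wrist','w30',(140,100,500,380),2)
plan((498,-25,200),1.335)
E
```

```text
t: 32.9
tcp_pos: [484.2, 323.3, 170.1]
tool_rot: [-1.465, 1.569, -0.161]
ft_force: [-1.9, -0.9, 3.5]
gripper_width: 0.685
t: 33.9
tcp_pos: [482.4, 324.1, 306.5]
tool_rot: [-1.049, 1.566, 0.254]
ft_force: [-0.3, 0.5, -0.6]
gripper_width: 0.998
t33.90 [482.4 324.1 306.5] F [-0.3  0.5 -0.6] w0.998 jawyaw 1.303 tilt 0.004 j [-0.44  0.35 -0.26  1.72  0.1   1.08  0.58]
row [10.52, -10.74, -33.22] [-0.032, 0.0, 0.002] min rows 9
```

View pics/w30.png

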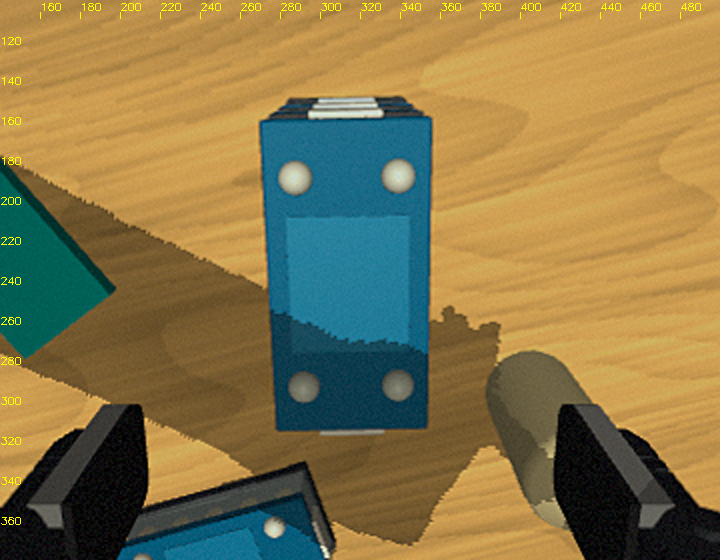

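```bash
python3 - <<'E'
from h import *
C=cam('wrist',np.load('pics/w30_T.npy'));f=lambda l:np.array(l)/2+[140,100]
print(fitlug([(C,f([(295,177.5),(398.5,175.5),(304,387),(398,385)]))],135.5,[481,323.8,-.25]))
E
python3 -m crank '[[0,-10.7,-33.2,-0.032,0,0.002,1],[0,-10.7,-33.2,-0.032,0,0.002,1],[0,-10.7,-33.2,-0.032,0,0.002,1],[0,-10.7,-33.2,-0.032,0,0.002,1],[4,-10.7,-33.2,-0.032,0,0.002,1],[10.5,-10.7,-33.2,-0.032,0,0.002,1],[10.5,-10.7,-33.2,-0.032,0,0.002,1],[10.5,-10.7,-33.2,-0.032,0,0.002,1],[10.5,-10.7,-33.2,-0.032,0,0.002,1],[10.5,-10.7,-33.2,-0.032,0,0.002,1],[10.5,-10.7,-33.2,-0.032,0,0.002,1],[10.5,-10.7,-33.2,-0.032,0,0.002,1]]'
python3 - <<'E'
from h import *
st()
snap('wrist','w31',(140,100,500,380),2);snap('side','d31')
E
```

```text
(array([ 4.82354547e+02,  3.23821306e+02, -2.47982011e-01]), np.float64(0.5229673269009254))
t: 34.95
tcp_pos: [497.3, -24.3, 199.5]
tool_rot: [1.386, 1.569, 2.721]
ft_force: [-0.4, 0.9, 0.2]
gripper_width: 1.001
t34.95 [497.3 -24.3 199.5] F [-0.4  0.9  0.2] w1.001 jawyaw 1.335 tilt 0.002 j [ 0.06  0.33 -0.08  2.02  0.04  0.8   1.29]
```

View pics/w31.png

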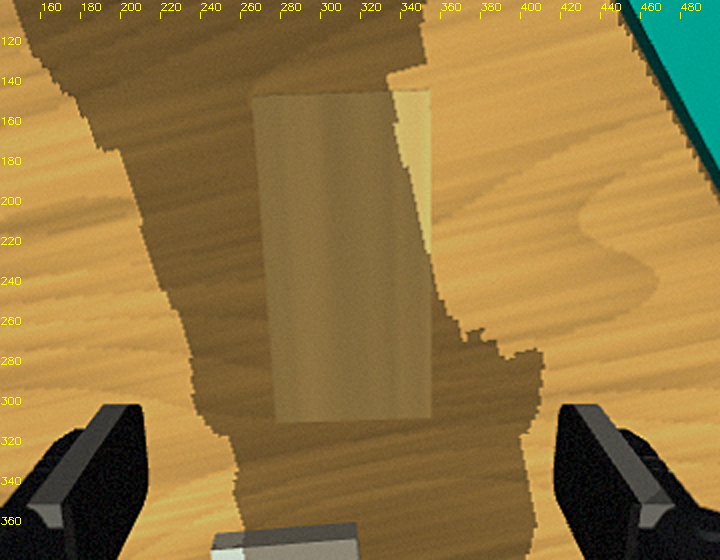

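View pics/d31_full.png

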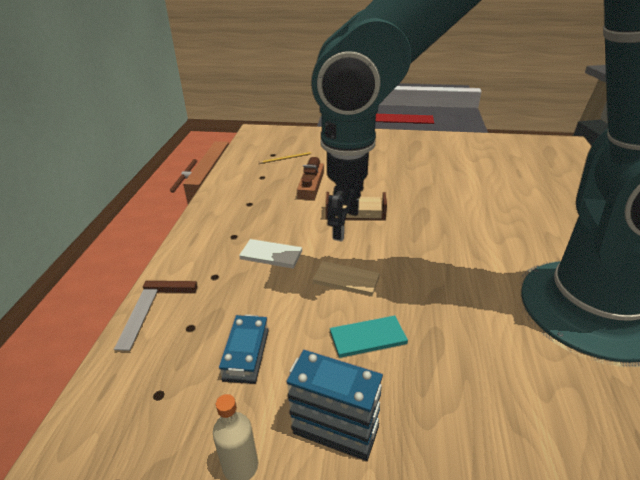

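Run:
```python
from h import *
C=cam('wrist',np.load('pics/w31_T.npy'))
c,y=board(C,np.array([(252,96.5),(431,90),(275,422),(431,417)])/2+[140,100],12)
plan((*c,80),y+np.pi/2)
```

```text
board c [493.9 -24.7] yaw -0.202 yawW -0.200 L 129.3 W 64.1
row [12.05, 0.36, -0.23] [-0.031, 0.001, 0.0] min rows 3
```

```bash
python3 -m crank '[[4,0.3,-0.2,-0.031,0,0,1],[8,0.3,-0.2,-0.031,0,0,1],[11,0.3,-0.2,-0.031,0,0,1],[12,0.3,-0.2,-0.031,0,0,1],[12,0.3,-0.2,-0.031,0,0,1],[12,0.3,-0.2,-0.031,0,0,1],[12,0.3,-0.2,-0.031,0,0,-1],[12,0.3,-0.2,-0.031,0,0,-1],[12,0.3,-0.2,-0.031,0,0,-1],[12,0.3,-0.2,-0.031,0,0,-1],[12,0.3,-0.2,-0.031,0,0,-1],[12,0.3,-0.2,-0.031,0,0,-1],[12,0.3,-0.2,-0.031,0,0,-1],[12,0.3,-0.2,-0.031,0,0,-1]]' 60
python3 -c "
from h import *
st()"
python3 -m crank '[[-3,0,0,0,0,0,-1],[-7,0,0,0,0,0,-1],[-11,0,0,0,0,0,-1],[-13,0,0,0,0,0,-1],[-13,0,0,0,0,0,-1]]'
python3 - <<'E'
from h import *
st()
snap('wrist','w32',(140,100,500,380),2)
E
```

```text
t: 36.22
tcp_pos: [497.8, -24.4, 84.4]
tool_rot: [-1.286, 1.562, 0.082]
ft_force: [-6.7, 0.5, 63.7]
gripper_width: 0.0
t36.22 [497.8 -24.4  84.4] F [-6.7  0.5 63.7] w0.000 jawyaw 1.368 tilt 0.009 j [ 0.05  0.53 -0.07  2.07  0.07  0.54  1.29]
t: 36.63
tcp_pos: [498.4, -24.6, 219.7]
tool_rot: [-1.337, 1.554, 0.031]
ft_force: [1.5, -0.4, 1.3]
gripper_width: -0.002
t36.63 [498.4 -24.6 219.7] F [ 1.5 -0.4  1.3] w-0.002 jawyaw 1.368 tilt 0.017 j [ 0.07  0.3  -0.09  2.01  0.04  0.82  1.32]
```

View pics/w32.png

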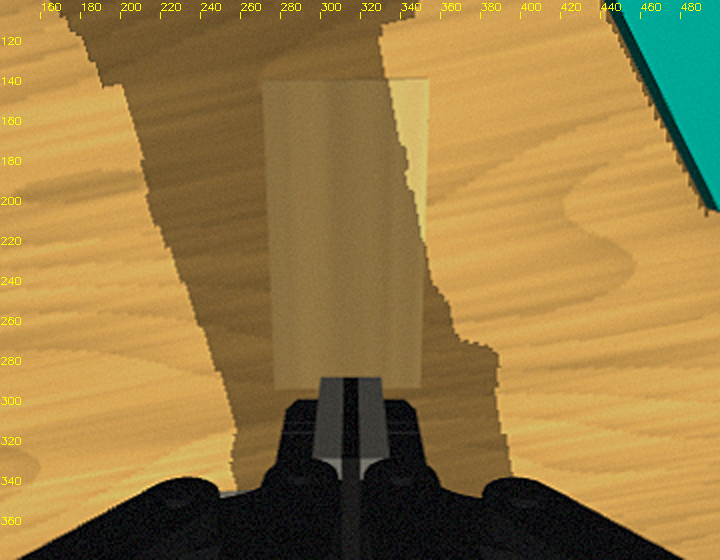

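Run:
```python
from h import *
print(r.tip_reach)
C=cam('wrist',np.load('pics/w32_T.npy'))
c,y=board(C,np.array([(262,79.5),(429,78.5),(275,389),(421,387)])/2+[140,100],12)
plan((*c,110),y+np.pi/2)
```

```text
72.6
board c [494.3 -24.5] yaw -0.196 yawW -0.193 L 130.0 W 63.9
row [10.73, 0.47, -0.1] [-0.007, 0.003, 0.014] min rows 3
```

```bash
python3 -m crank '[[0,0,0,0,0,0,1],[0,0.2,0,0,0,0,1],[0,0.4,0,0,0,0.014,1],[3,0.4,-0.1,-0.007,0.003,0.014,1],[6,0.4,-0.1,-0.007,0.003,0.014,1],[9,0.4,-0.1,-0.007,0.003,0.014,1],[10.7,0.4,-0.1,-0.007,0.003,0.014,1],[10.7,0.4,-0.1,-0.007,0.003,0.014,1],[10.7,0.4,-0.1,-0.007,0.003,0.014,1]]'
python3 -c "
from h import *
st();plan((494.6,-24.5,69.5),1.373)"
```

```text
t: 37.43
tcp_pos: [494.3, -24.6, 109.5]
tool_rot: [1.601, 1.567, 2.976]
ft_force: [-0.1, -0.9, 0.7]
gripper_width: 0.997
t37.43 [494.3 -24.6 109.5] F [-0.1 -0.9  0.7] w0.997 jawyaw 1.375 tilt 0.003 j [ 0.05  0.48 -0.08  2.07  0.06  0.6   1.31]
row [4.0, -0.04, 0.02] [0.002, -0.0, -0.003] min rows 1
```

```bash
python3 -m crank '[[1.5,0,0,0,0,0,1],[3,0,0,0,0,0,1],[4,0,0,0,0,0,1],[4,0,0,0,0,0,1],[4,0,0,0,0,0,1],[4,0,0,0,0,0,1],[4,0,0,0,0,0,0.3],[4,0,0,0,0,0,0.3],[4,0,0,0,0,0,0.3],[4,0,0,0,0,0,0.3],[4,0,0,0,0,0,0.3],[4,0,0,0,0,0,0.3]]' 60
python3 -c "
from h import *
st()"
```

```text
t: 38.43
tcp_pos: [494.6, -24.6, 70.6]
tool_rot: [1.567, 1.569, 2.942]
ft_force: [-5.9, -1.2, 18.7]
gripper_width: 0.723
t38.43 [494.6 -24.6  70.6] F [-5.9 -1.2 18.7] w0.723 jawyaw 1.375 tilt 0.002 j [ 0.05  0.56 -0.07  2.07  0.08  0.52  1.3 ]
```

```bash
python3 -m crank '[[0,0,0,0,0,0,-1],[-3,0,0,0,0,0,-1],[-7,0,0,0,0,0,-1],[-11,0,0,0,0,0,-1],[-13,0,0,0,0,0,-1],[-13,0,0,0,0,0,-1]]'
python3 - <<'E'
from h import *
st()
snap('wrist','w33',(140,100,500,380),2)
E
```

```text
t: 38.93
tcp_pos: [496.6, -24.7, 205.4]
tool_rot: [-1.323, 1.566, 0.052]
ft_force: [0.4, -0.2, 0.9]
gripper_width: 0.728
t38.93 [496.6 -24.7 205.4] F [ 0.4 -0.2  0.9] w0.728 jawyaw 1.375 tilt 0.005 j [ 0.07  0.32 -0.09  2.02  0.04  0.8   1.33]
```

View pics/w33.png

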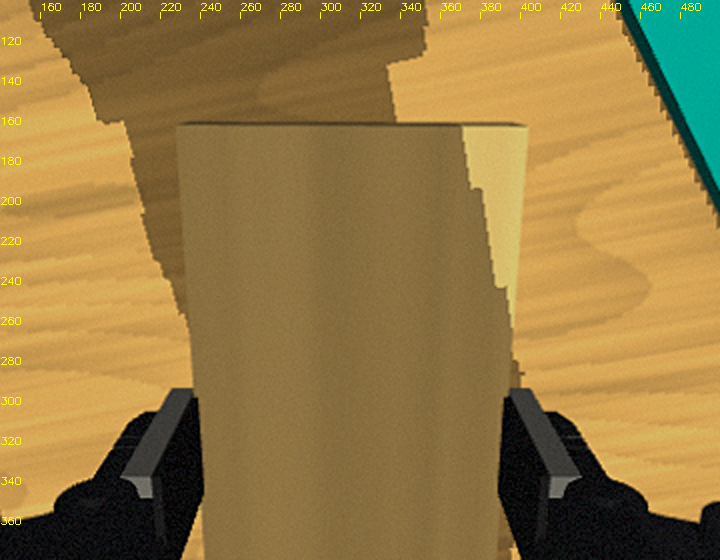

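Run:
```python
from h import *
T=np.load('pics/w33_T.npy');C=cam('wrist',T)
h=onz(C,np.array([(177,124),(528,125)])/2+[140,100],T[2,3]-58.6);ht=(h-T[:3,3])@T[:3,:3];yo=ht[:,1].mean()-65;print(np.round(ht,1),yo)
plan((491.9+yo,-286.5+.085*yo,155),1.655)
```

```text
[[ 58.2  65.5 -31.4]
 [ 58.3  65.4  31.7]] 0.4364557859499314
row [4.8, -4.75, -25.74] [-0.28, 0.0, 0.002] min rows 7
```

```bash
python3 -m crank '[[-1,-1,-4,-0.1,0,0,-1],[-1,-2,-8,-0.2,0,0,-1],[-1,-3,-12,-0.28,0,0,-1],[-1,-4.7,-16,-0.28,0,0,-1],[-1,-4.7,-20,-0.28,0,0,-1],[0,-4.7,-24,-0.28,0,0,-1],[2,-4.7,-25.7,-0.28,0,0,-1],[4.8,-4.7,-25.7,-0.28,0,0,-1],[4.8,-4.7,-25.7,-0.28,0,0,-1],[4.8,-4.7,-25.7,-0.28,0,0,-1],[4.8,-4.7,-25.7,-0.28,0,0,-1]]'
python3 - <<'E'
from h import *
st()
snap('wrist','w34',(140,0,500,280),2)
plan((492.3,-286.4,104),1.655)
E
```

```text
t: 39.9
tcp_pos: [492.5, -285.1, 155.6]
tool_rot: [-1.384, 1.568, 0.272]
ft_force: [-0.9, 0.0, 0.6]
gripper_width: 0.726
t39.90 [ 492.5 -285.1  155.6] F [-0.9  0.   0.6] w0.726 jawyaw 1.656 tilt 0.003 j [ 0.51  0.5  -0.04  1.87  0.03  0.77  2.1 ]
row [5.21, 0.07, -0.12] [0.001, -0.0, 0.004] min rows 2
```

View pics/w34.png

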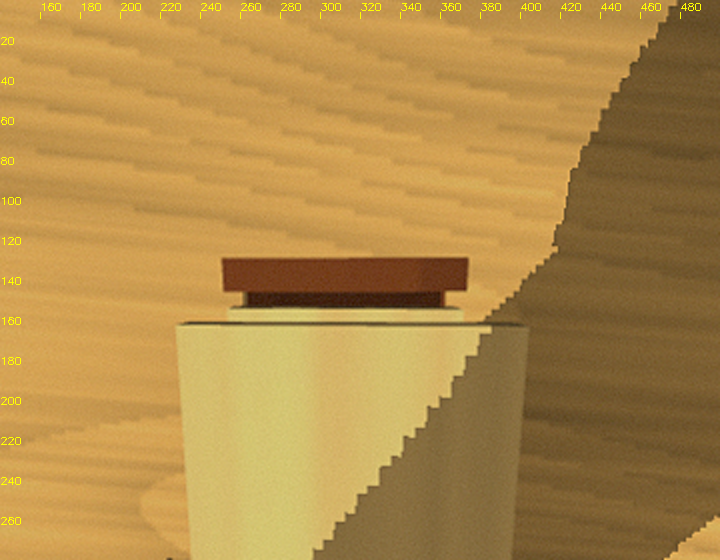

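Run:
```python
from h import *
T=np.load('pics/w34_T.npy');C=cam('wrist',T)
f=lambda l:np.array(l)/2+[140,0]
p=onz(C,f([(223,291),(467,291)]),48);q=onz(C,f([(230,308),(462,308)]),32); h=onz(C,f([(177,324),(528,324)]),T[2,3]-58.6)
g=lambda a:np.round((a-T[:3,3])@T[:3,:3],1)
print(g(p),g(q),g(h))
```

```text
[[107.4  70.2 -31.4]
 [107.5  70.2  28.6]] [[123.4  65.5 -32.5]
 [123.5  65.5  30. ]] [[ 58.4  65.6 -31.3]
 [ 58.4  65.6  31.9]]
```

```bash
python3 -m crank '[[1,0.05,-0.13,0,0,0,-1],[2,0.05,-0.13,0,0,0,-1],[3,0.05,-0.13,0,0,0,-1],[4,0.05,-0.13,0,0,0,-1],[4.6,0.05,-0.13,0,0,0,-1],[4.8,0.05,-0.13,0,0,0,-1],[5.0,0.05,-0.13,0,0,0,-1],[5.2,0.05,-0.13,0,0,0,-1],[5.2,0.05,-0.13,0,0,0,-1]]'
python3 -c "
from h import *
st()"
```

```text
t: 40.7
tcp_pos: [492.6, -286.5, 104.0]
tool_rot: [-1.64, 1.567, 0.016]
ft_force: [-0.2, -1.1, -1.2]
gripper_width: 0.725
t40.70 [ 492.6 -286.5  104. ] F [-0.2 -1.1 -1.2] w0.725 jawyaw 1.656 tilt 0.004 j [ 0.5   0.58 -0.04  1.89  0.03  0.67  2.1 ]
```

```bash
python3 -m crank '[[0.1,0,0,0,0,0,-1],[0.17,0,0,0,0,0,-1],[0.17,0,0,0,0,0,-1]]'
python3 -m crank '[[0,0,0,0,0,0,1],[0,0,0,0,0,0,1],[0,0,0,0,0,0,1],[0,0,0,0,0,0,1],[0,0,0,0,0,0,1],[0,0,0,0,0,0,1],[-2,0,0,0,0,0,1],[-6,0,0,0,0,0,1],[-10,0,0,0,0,0,1],[-11,0,0,0,0,0,1],[-11,0,0,0,0,0,1]]'
python3 - <<'E'
from h import *
st()
snap('wrist','w35',(140,100,500,380),2);snap('scene','s35')
plan((655.5,199,235),0.04)
E
```

```text
t: 40.95
tcp_pos: [492.8, -286.7, 102.7]
tool_rot: [-1.717, 1.567, -0.061]
ft_force: [-1.0, -0.1, 2.0]
gripper_width: 0.73
t: 41.87
tcp_pos: [493.5, -287.3, 216.4]
tool_rot: [-1.975, 1.561, -0.319]
ft_force: [-0.8, -0.1, 0.3]
gripper_width: 1.0
t41.87 [ 493.5 -287.3  216.4] F [-0.8 -0.1  0.3] w1.000 jawyaw 1.656 tilt 0.010 j [ 0.51  0.42 -0.04  1.83  0.02  0.88  2.11]
row [-2.16, -20.41, 47.0] [-1.526, -0.004, 0.003] min rows 13
```

View pics/w35.png

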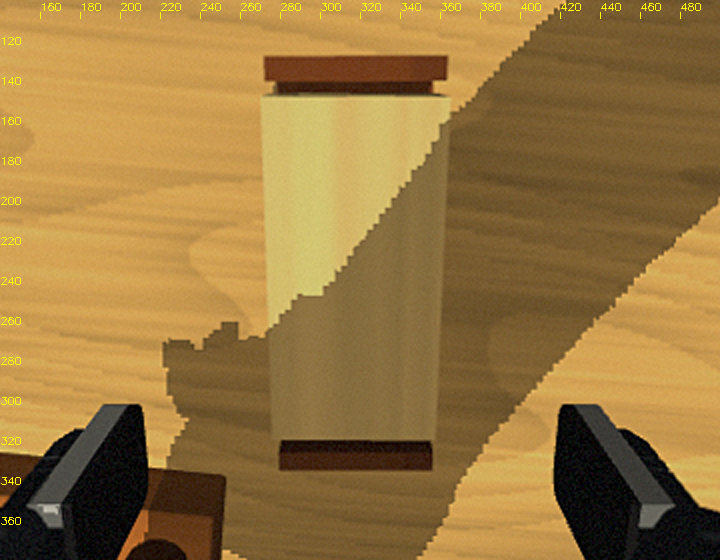

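View pics/s35_full.png

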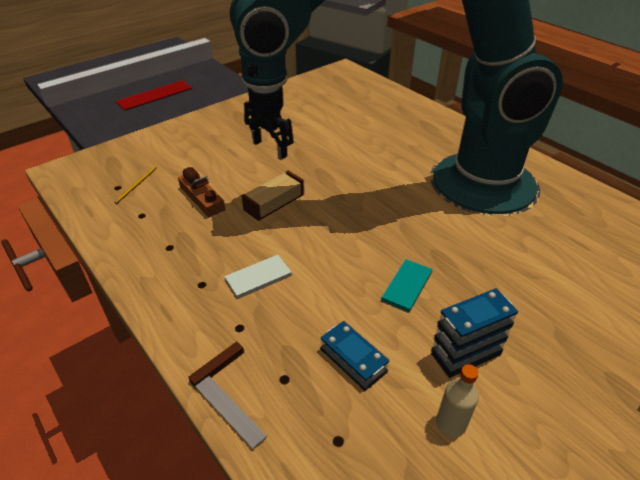

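```bash
python3 -m crank '[[-2.2,-20.4,47,-1.526,0,0,1],[-2.2,-20.4,47,-1.526,0,0,1],[-2.2,-20.4,47,-1.526,0,0,1],[-2.2,-20.4,47,-1.526,0,0,1],[-2.2,-20.4,47,-1.526,0,0,1],[-2.2,-20.4,47,-1.526,0,0,1],[-2.2,-20.4,47,-1.526,0,0,1],[-2.2,-20.4,47,-1.526,0,0,1],[-2.2,-20.4,47,-1.526,0,0,1],[-2.2,-20.4,47,-1.526,0,0,1],[-2.2,-20.4,47,-1.526,0,0,1],[-2.2,-20.4,47,-1.526,0,0,1],[-2.2,-20.4,47,-1.526,0,0,1],[-2.2,-20.4,47,-1.526,0,0,1],[-2.2,-20.4,47,-1.526,0,0,1],[-2.2,-20.4,47,-1.526,0,0,1]]'
python3 - <<'E'
from h import *
st()
snap('wrist','w36',(140,100,500,380),2)
E
```

```text
t: 43.3
tcp_pos: [655.2, 197.8, 234.1]
tool_rot: [2.605, 1.568, -0.498]
ft_force: [-0.5, -0.7, 0.1]
gripper_width: 0.999
t43.30 [655.2 197.8 234.1] F [-0.5 -0.7  0.1] w0.999 jawyaw -3.103 tilt 0.003 j [-0.03  0.63 -0.46  1.5   0.31  1.08  2.62]
```

View pics/w36.png

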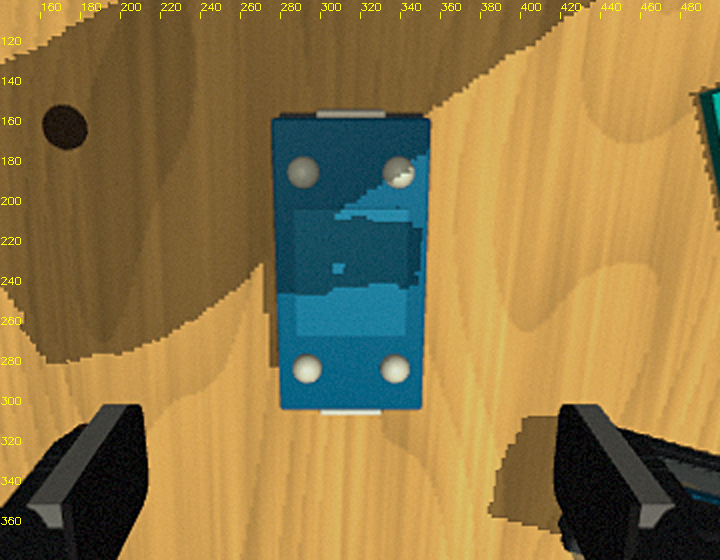

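Run:
```python
from h import *
C=cam('wrist',np.load('pics/w36_T.npy'));f=lambda l:np.array(l)/2+[140,100]
b,e=fitlug([(C,f([(303,172),(399,172),(307,369),(396,369)]))],43.5,[655,198,1.6]);print(b,e)
plan((b[0],b[1],76),b[2]+np.pi/2)
```

```text
[654.73816962 198.17972901   1.61230338] 0.19939573976290603
row [15.85, -0.1, 0.11] [-0.003, -0.003, -0.002] min rows 4
```

```bash
python3 -m crank '[[4,-0.1,0.1,0,0,0,1],[8,-0.1,0.1,0,0,0,1],[12,-0.1,0.1,0,0,0,1],[15.8,-0.1,0.1,0,0,0,1],[15.8,-0.1,0.1,0,0,0,1],[15.8,-0.1,0.1,0,0,0,1],[15.8,-0.1,0.1,0,0,0,1],[15.8,-0.1,0.1,0,0,0,-1],[15.8,-0.1,0.1,0,0,0,-1],[15.8,-0.1,0.1,0,0,0,-1],[15.8,-0.1,0.1,0,0,0,-1],[15.8,-0.1,0.1,0,0,0,-1],[15.8,-0.1,0.1,0,0,0,-1],[15.8,-0.1,0.1,0,0,0,-1],[15.8,-0.1,0.1,0,0,0,-1]]' 70
python3 -c "
from h import *
st()"
python3 -m crank '[[-3,0,0,0,0,0,-1],[-7,0,0,0,0,0,-1],[-11,0,0,0,0,0,-1],[-15,0,0,0,0,0,-1],[-19,0,0,0,0,0,-1],[-23,0,0,0,0,0,-1],[-27,0,0,0,0,0,-1],[-29,0,0,0,0,0,-1],[-29,0,0,0,0,0,-1]]'
python3 - <<'E'
from h import *
st()
snap('wrist','w37',(140,100,500,380),2)
plan((583,296,370),1.32)
E
```

```text
t: 44.6
tcp_pos: [655.8, 198.3, 79.2]
tool_rot: [2.922, 1.564, -0.182]
ft_force: [-3.7, -1.8, 15.4]
gripper_width: 0.693
t44.60 [655.8 198.3  79.2] F [-3.7 -1.8 15.4] w0.693 jawyaw -3.104 tilt 0.007 j [-0.07  0.81 -0.4   1.57  0.4   0.83  2.56]
t: 45.35
tcp_pos: [654.5, 199.4, 376.1]
tool_rot: [-3.1, 1.556, 0.079]
ft_force: [-0.2, 0.5, -2.5]
gripper_width: 0.693
t45.35 [654.5 199.4 376.1] F [-0.2  0.5 -2.5] w0.693 jawyaw -3.104 tilt 0.015 j [-0.01  0.51 -0.5   1.36  0.25  1.32  2.66]
row [0.19, -9.96, 6.74] [-1.282, -0.01, -0.008] min rows 11
```

View pics/w37.png

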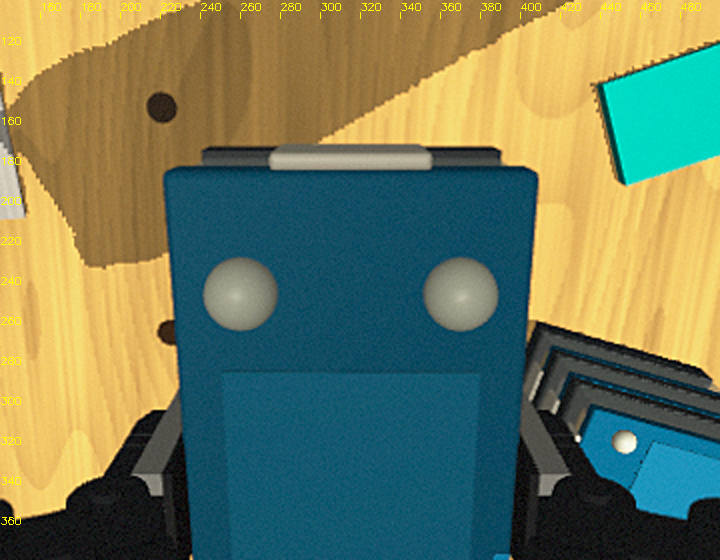

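```bash
sed -i 's/def plan(pos,yaw=None):/def plan(pos,yaw=None,noflip=False):/; s/if z@z0<0:z=-z/if z@z0<0 and not noflip:z=-z/' h.py; python3 -c "
from h import *
plan((583,296,370),1.32,True)"
```

```text
row [0.19, -9.96, 6.74] [1.859, -0.008, 0.01] min rows 15
```

```bash
python3 -m crank '[[0.2,-10,6.7,1.859,-0.008,0.01,-1],[0.2,-10,6.7,1.859,-0.008,0.01,-1],[0.2,-10,6.7,1.859,-0.008,0.01,-1],[0.2,-10,6.7,1.859,-0.008,0.01,-1],[0.2,-10,6.7,1.859,-0.008,0.01,-1],[0.2,-10,6.7,1.859,-0.008,0.01,-1],[0.2,-10,6.7,1.859,-0.008,0.01,-1],[0.2,-10,6.7,1.859,-0.008,0.01,-1],[0.2,-10,6.7,1.859,-0.008,0.01,-1],[0.2,-10,6.7,1.859,-0.008,0.01,-1],[0.2,-10,6.7,1.859,-0.008,0.01,-1],[0.2,-10,6.7,1.859,-0.008,0.01,-1],[0.2,-10,6.7,1.859,-0.008,0.01,-1],[0.2,-10,6.7,1.859,-0.008,0.01,-1],[0.2,-10,6.7,1.859,-0.008,0.01,-1],[0.2,-10,6.7,1.859,-0.008,0.01,-1],[0.2,-10,6.7,1.859,-0.008,0.01,-1],[0.2,-10,6.7,1.859,-0.008,0.01,-1]]'
python3 - <<'E'
from h import *
st()
snap('wrist','w38',(140,0,500,280),2)
E
```

```text
t: 46.9
tcp_pos: [583.2, 296.3, 369.3]
tool_rot: [2.878, 1.57, -2.081]
ft_force: [-0.1, 0.0, -2.7]
gripper_width: 0.69
t46.90 [583.2 296.3 369.3] F [-0.1  0.  -2.7] w0.690 jawyaw 1.325 tilt 0.001 j [-0.39  0.43 -0.19  1.45  0.08  1.27  0.75]
```

View pics/w38.png

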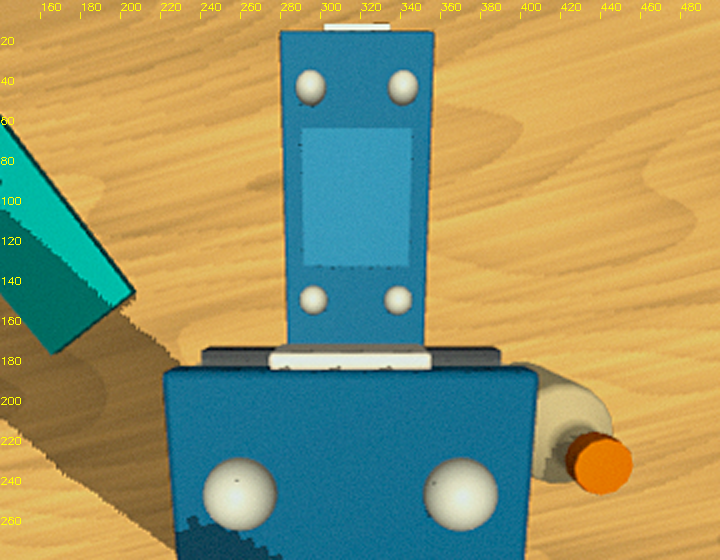

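Run:
```python
from h import *
t,j=place('w38',[140,0],[(240,494),(461,494)],[(310,87.5),(403,87.5),(313.5,300),(398.5,300)],135.5,35.4)
plan((*t,240),j)
```

```text
below [ 4.83365e+02  3.23492e+02 -2.46000e-01] 0.43
hand [[ 35.4  40.7 -17.8]
 [ 35.4  40.7  17.3]] yo 0.7 yawerr 0.0005366137829603761
tcp xy [484.  323.3] jaw 1.3250051733735184
row [12.95, 10.28, 0.2] [-0.001, -0.0, -0.0] min rows 4
```

```bash
python3 -m crank '[[0,4,0.22,0,0,0,-1],[0,8,0.22,0,0,0,-1],[0,10.37,0.22,0,0,0,-1],[5,10.37,0.22,0,0,0,-1],[9,10.37,0.22,0,0,0,-1],[12.5,10.37,0.22,0,0,0,-1],[13.3,10.37,0.22,0,0,0,-1],[13.3,10.37,0.22,0,0,0,-1],[13.3,10.37,0.22,0,0,0,-1],[13.3,10.37,0.22,0,0,0,-1]]'
python3 - <<'E'
from h import *
st()
plan((483.1,323.5,211.2),1.325)
snap('wrist','w39',(140,0,500,280),2)
E
```

```text
t: 47.78
tcp_pos: [484.2, 324.4, 239.0]
tool_rot: [-0.774, 1.568, 0.55]
ft_force: [0.0, 0.1, -1.9]
gripper_width: 0.689
t47.78 [484.2 324.4 239. ] F [ 0.   0.1 -1.9] w0.689 jawyaw 1.324 tilt 0.003 j [-0.47  0.42 -0.21  1.78  0.11  0.95  0.59]
row [2.78, 0.09, -0.12] [-0.001, 0.002, 0.002] min rows 1
```

View pics/w39.png

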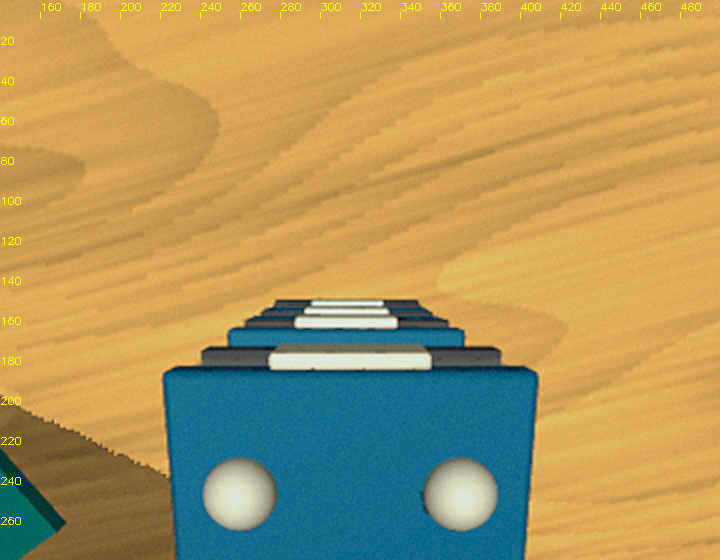

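```bash
python3 -m crank '[[0.6,0.09,-0.11,0,0,0,-1],[1.2,0.09,-0.11,0,0,0,-1],[1.6,0.09,-0.11,0,0,0,-1],[1.9,0.09,-0.11,0,0,0,-1],[2.2,0.09,-0.11,0,0,0,-1],[2.5,0.09,-0.11,0,0,0,-1],[2.6,0.09,-0.11,0,0,0,-1],[2.6,0.09,-0.11,0,0,0,-1]]'
python3 - <<'E'
from h import *
st()
E
```

```text
t: 48.5
tcp_pos: [483.0, 323.5, 212.6]
tool_rot: [-0.791, 1.568, 0.533]
ft_force: [-0.4, 0.4, -1.8]
gripper_width: 0.693
t48.50 [483.  323.5 212.6] F [-0.4  0.4 -1.8] w0.693 jawyaw 1.324 tilt 0.003 j [-0.48  0.45 -0.21  1.8   0.12  0.9   0.58]
```

```bash
python3 -m crank '[[0.15,0,0,0,0,0,-1],[0.2,0,0,0,0,0,-1],[0.2,0,0,0,0,0,-1]]'
python3 -m crank '[[0,0,0,0,0,0,1],[0,0,0,0,0,0,1],[0,0,0,0,0,0,1],[0,0,0,0,0,0,1],[0,0,0,0,0,0,1],[0,0,0,0,0,0,1],[-3,0,0,0,0,0,1],[-7,0.1,0,0,0,0,1],[-11,0.1,0,0,0,0,1],[-13.5,0.1,0,0,0,0,1],[-13.5,0.1,0,0,0,0,1],[-13.5,0.1,0,0,0,0,1]]'
python3 - <<'E'
from h import *
st()
snap('wrist','w40',(140,100,500,380),2)
plan((520,0,340),1.324)
E
```

```text
t: 48.75
tcp_pos: [483.2, 323.6, 211.3]
tool_rot: [-0.812, 1.567, 0.512]
ft_force: [-1.0, -1.6, 6.2]
gripper_width: 0.692
t: 49.75
tcp_pos: [482.1, 323.8, 347.8]
tool_rot: [-0.796, 1.565, 0.528]
ft_force: [0.3, 0.0, -1.0]
gripper_width: 1.003
t49.75 [482.1 323.8 347.8] F [ 0.3  0.  -1. ] w1.003 jawyaw 1.324 tilt 0.006 j [-0.46  0.31 -0.23  1.67  0.07  1.16  0.62]
row [0.59, -11.61, -30.44] [0.0, 0.003, 0.003] min rows 8
```

View pics/w40.png

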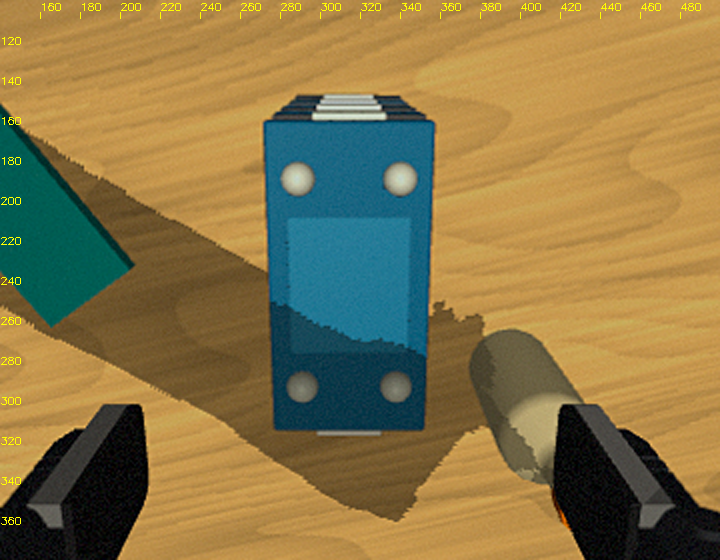

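Seated. Move the arm off and check the whole scene from both fixed cameras.

```bash
python3 -m crank '[[0,-11.6,-30.4,0,0,0,1],[0,-11.6,-30.4,0,0,0,1],[0,-11.6,-30.4,0,0,0,1],[0,-11.6,-30.4,0,0,0,1],[0,-11.6,-30.4,0,0,0,1],[0,-11.6,-30.4,0,0,0,1],[0,-11.6,-30.4,0,0,0,1],[0,-11.6,-30.4,0,0,0,1],[0,-11.6,-30.4,0,0,0,1],[0,-11.6,-30.4,0,0,0,1],[0,-11.6,-30.4,0,0,0,1]]'
python3 - <<'E'
from h import *
st()
snap('scene','s41',(410,260,530,400),5,);snap('side','d41',(270,320,400,470),5)
snap('wrist','w41')
C=cam('wrist',np.load('pics/w40_T.npy'));f=lambda l:np.array(l)/2+[140,100]
print(fitlug([(C,f([(298,179.5),(401,179),(302,387),(396.5,386.5)]))],175.5,[482,323.8,-.25]))
E
```

```text
t: 50.72
tcp_pos: [519.7, 0.8, 344.9]
tool_rot: [-0.467, 1.568, 0.858]
ft_force: [0.8, 0.6, 0.1]
gripper_width: 0.997
t50.72 [519.7   0.8 344.9] F [0.8 0.6 0.1] w0.997 jawyaw 1.324 tilt 0.003 j [-0.03  0.19 -0.03  1.83  0.    1.13  1.26]
(array([ 4.83325818e+02,  3.23752520e+02, -2.46970824e-01]), np.float64(0.7039553829765168))
```

View pics/s41.png

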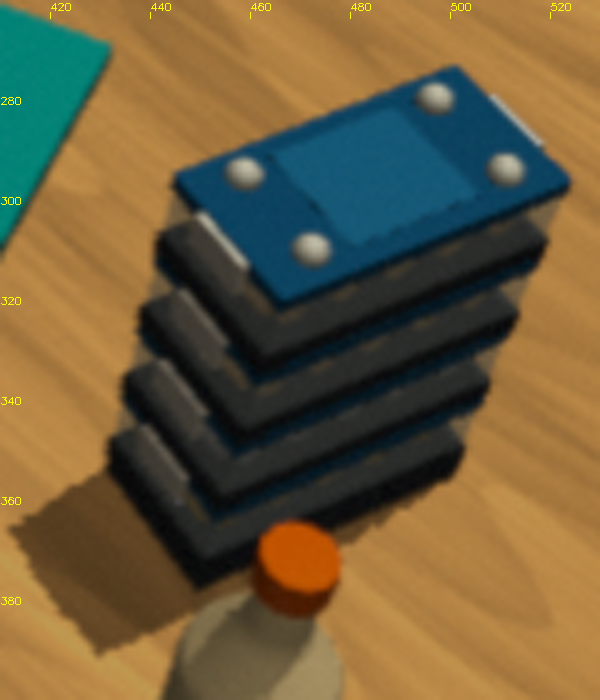

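View pics/d41.png

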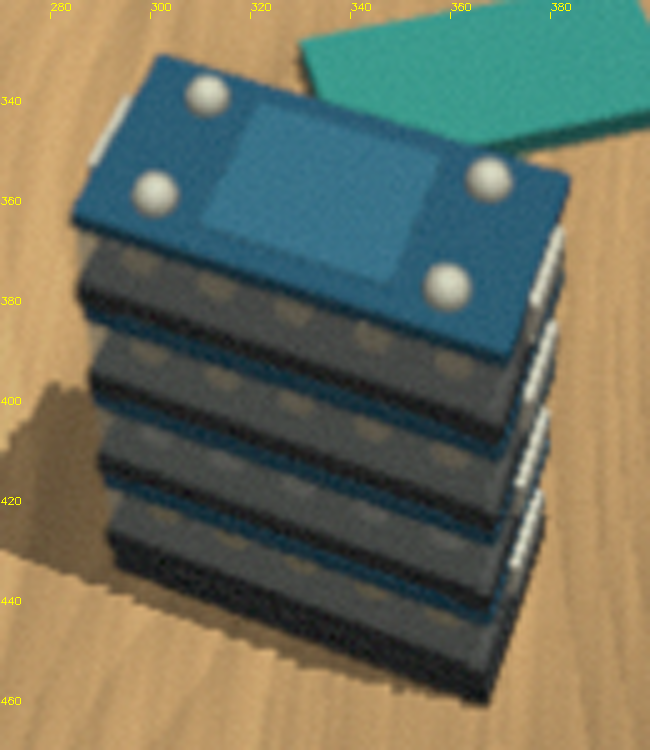

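View pics/s41_full.png

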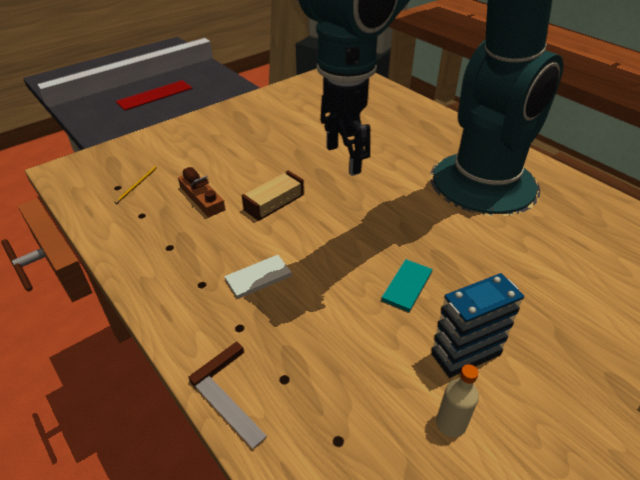

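Run:
```python
from h import *
S=cam('scene');D=cam('side')
print(onz(S,[(639,479),(639,300),(639,407),(320,479)],0).round()[:,:2].tolist())
print(onz(D,[(0,479),(320,479),(639,479),(600,150),(200,130)],0).round()[:,:2].tolist())
for nm,C,uv in(('S',S,[(458.5,294.2),(497,279),(511.5,293.5),(472,310)]),('D',D,[(311.5,339),(368,356),(301,359),(359.5,377.5)])):
  for z in (170.5,175.5,180.5): print(nm,z,fitlug([(C,uv)],z,[482,324,-.25]))
```

```text
[[454.0, 648.0], [90.0, 470.0], [333.0, 588.0], [841.0, 330.0]]
[[954.0, 464.0], [496.0, 400.0], [51.0, 345.0], [-265.0, -745.0], [1091.0, -778.0]]
S 170.5 (array([ 4.80322196e+02,  3.23600615e+02, -2.46675985e-01]), np.float64(0.5380344899230067))
S 175.5 (array([ 4.84759407e+02,  3.25618460e+02, -2.44901404e-01]), np.float64(0.4016118039791081))
S 180.5 (array([ 4.89196167e+02,  3.27636082e+02, -2.43103415e-01]), np.float64(0.26288588208387864))
D 170.5 (array([ 4.84356466e+02,  3.20679541e+02, -2.45151301e-01]), np.float64(0.36754951573868766))
D 175.5 (array([ 4.83989918e+02,  3.24622652e+02, -2.46178877e-01]), np.float64(0.10789624835854283))
D 180.5 (array([ 4.83623852e+02,  3.28564642e+02, -2.47235624e-01]), np.float64(0.4206840178885045))
```

View pics/d41_full.png

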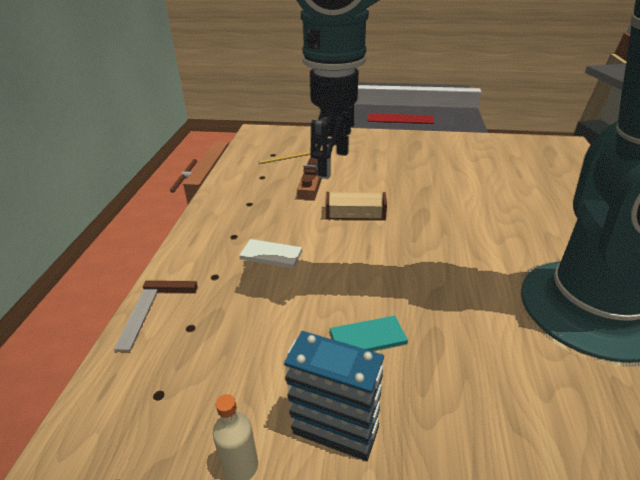

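View pics/w41_full.png

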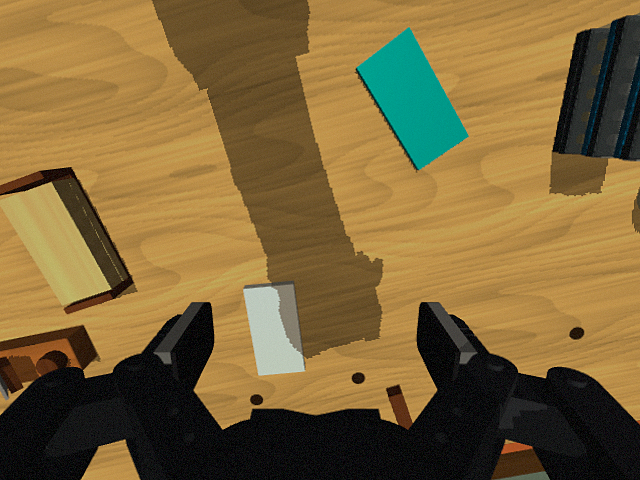

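```bash
python3 -c "
from rig import r
print(r.hand_in())"
```

```text
the job is handed in; nothing more can be done
None
```

I handed the job in at about 51 s of the 210 s allowed. It reports no verdict, so what follows rests on my own last checks.

- **Boxes:** Three came from the travel stack and one stood singly on the bench, the only single box I could find. All four are stacked on the base plate. Each went past lug height without resistance before I released it.
    - **Height:** The side camera fits the top lid's lugs best at the fully seated height.
    - **Position:** The wrist camera puts the top box about 2.5 mm from the plate's middle and turned about 0.005 rad.
- **Spacers:** All three lie flat in one pile between the tray's end stops. As I lowered the last one it lined up with the pile below, with about 4 mm clear of the stop I could see. My first grasp of spacer1 closed above the board and pressed down with about 64 N at the wrist, under the 120 N limit; a lower grasp held.
- **Left alone:** The glue bottle, the hand plane and the two look-alike boards (turquoise and white) are where they started, and the gripper is clear of everything.
- **Disagreement:** The fixed cameras read positions about 1 to 5 mm off the wrist camera. I trusted the wrist camera because its reading matched where the jaws closed on the first box.

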